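Lock the display cases and stack them on the plinth

TASK

Close every ball case on the console: put a lid squarely on it and press the lid's yellow button fully down, flush with the lid. Only when all the cases are closed, stack them squarely one on another in a single column in the middle of the wooden plinth, edges in line with the plinth's. Be gentle with the acrylic (no hard squeezing or ramming); a spare lid may stay where it is, and leave the bails, the ring gauge and the whistle alone.

Things in the scene. Friction and masses are not known exactly. Their poses are not given: they have to be found in the camera images.
- caseA: Open-topped clear acrylic display case (some may be absent), 64 x 64 mm and 70 mm high, 3 mm walls, white base, 58 x 58 mm mouth, about 200 g, with a red 48 mm souvenir ball fixed inside. Origin: centre of the underside; z up, x and y square to the walls. All cases are alike. Fragile: the gripper's total contact force on it (both fingers added) must stay below 120 N.
- caseB: Open-topped clear acrylic display case (some may be absent), 64 x 64 mm and 70 mm high, 3 mm walls, white base, 58 x 58 mm mouth, about 200 g, with a red 48 mm souvenir ball fixed inside. Origin: centre of the underside; z up, x and y square to the walls. All cases are alike. Fragile: the gripper's total contact force on it (both fingers added) must stay below 120 N.
- caseC: Open-topped clear acrylic display case (some may be absent), 64 x 64 mm and 70 mm high, 3 mm walls, white base, 58 x 58 mm mouth, about 200 g, with a red 48 mm souvenir ball fixed inside. Origin: centre of the underside; z up, x and y square to the walls. All cases are alike. Fragile: the gripper's total contact force on it (both fingers added) must stay below 120 N.
- lidA: Black square lid, fits any case, 50 g: plate 62 x 62 x 6 mm over a grey plug 53 mm square (lower 3 mm: 50 mm) and 6 mm deep that drops loosely into the mouth. Origin: centre of the plug's underside; z up, x and y square to the edges. Starts flat on the table, plug down. Seated, its origin is 64 mm and its plate's top 76 mm above the case's origin. Gripper force on it must stay below 80 N.
- buttonA (a joint): Yellow lock button in the middle of lid A: a round cap 24 mm across, standing 14 mm above the plate at 0 (also the handle to lift the lid by, pinched from above). Value in m, grows as it is pressed down: 0.014 is flush with the plate, 0.015 its stop. It moves against about 5 N of friction and stays where it is left; at the start it stands at 0 to 0.002.
- lidA_plate (a point): Centre of the top face of lid A's plate, 12 mm above the lid's origin (the button rises out of it).
- lidB: Black square lid, fits any case, 50 g: plate 62 x 62 x 6 mm over a grey plug 53 mm square (lower 3 mm: 50 mm) and 6 mm deep that drops loosely into the mouth. Origin: centre of the plug's underside; z up, x and y square to the edges. Starts flat on the table, plug down. Seated, its origin is 64 mm and its plate's top 76 mm above the case's origin. Gripper force on it must stay below 80 N.
- buttonB (a joint): Yellow lock button in the middle of lid B: a round cap 24 mm across, standing 14 mm above the plate at 0 (also the handle to lift the lid by, pinched from above). Value in m, grows as it is pressed down: 0.014 is flush with the plate, 0.015 its stop. It moves against about 5 N of friction and stays where it is left; at the start it stands at 0 to 0.002.
- lidB_plate (a point): Centre of the top face of lid B's plate, 12 mm above the lid's origin (the button rises out of it).
- lidC: Black square lid, fits any case, 50 g: plate 62 x 62 x 6 mm over a grey plug 53 mm square (lower 3 mm: 50 mm) and 6 mm deep that drops loosely into the mouth. Origin: centre of the plug's underside; z up, x and y square to the edges. Starts flat on the table, plug down. Seated, its origin is 64 mm and its plate's top 76 mm above the case's origin. Gripper force on it must stay below 80 N.
- buttonC (a joint): Yellow lock button in the middle of lid C: a round cap 24 mm across, standing 14 mm above the plate at 0 (also the handle to lift the lid by, pinched from above). Value in m, grows as it is pressed down: 0.014 is flush with the plate, 0.015 its stop. It moves against about 5 N of friction and stays where it is left; at the start it stands at 0 to 0.002.
- lidC_plate (a point): Centre of the top face of lid C's plate, 12 mm above the lid's origin (the button rises out of it).
- plinth: Fixed low dark wooden plinth, 100 x 100 x 15 mm. Origin: centre of its underside; x and y square to its edges.
- plinth_top (a point): Centre of the plinth's top face, 15 mm above the table.
- bails: Bystander: three varnished bails on a small wooden stand, 60 x 140 x 30 mm, loose. Origin: centre of the underside.
- gauge: Bystander: aluminium ball ring gauge, 86 mm across, 8 mm high, lying flat, loose. Origin: centre of the underside.
- whistle: Bystander: blue plastic whistle, about 50 x 18 x 22 mm, loose. Origin: underside of its round barrel; mouthpiece along +x.

How it is judged:
By the outcome, as a careful person would: the job done as asked, in the order asked, and still so for the second after the job is handed in, with the robot touching nothing.
Of caseA, caseB, caseC only 2 to 3 are there at a start; the rules pass over those that are not, and their reading is None.
At some moment in a run one of caseA, caseB, caseC, lidA, lidB, lidC may be knocked a few centimetres aside while the robot is not near it.
It also fails if it takes over 210 s, if anything falls off the work surface, if the arm or the gripper's body presses on something with over 40 N, if the wrist force passes 120 N, or if a joint passes its speed limit or range.

ROBOT

A 7-joint arm with a two-finger parallel gripper is mounted at the origin on the work surface. World frame = base frame: x ahead of the robot, y to its left, z up, the work surface at z = 0. Lengths are in m, angles in rad, forces in N, time in s.
With the tool pointing down it reaches from about 0.35 to 0.9 m from the base axis. Payload 8.1 kg.
Tool frame: the origin (TCP) lies on the centre line of the jaws, within the pads' length; the fingertips stand 17 mm ahead of it and the grasp point (between the pads) lies 2 mm behind it; z points along the fingers, y is the direction in which the jaws open and shut (so a half turn about z gives the same grasp; the last joint's range is limited). The gripper opens to 92 mm and grips with 3 to 60 N. Pads are 19 mm wide; open, the fingers measure 130 mm over their backs; the gripper's body (75 mm by 190 mm) begins 47 mm behind the grasp point.
Start: joints at [1.137, 0.434, 0.025, 1.573, -0.012, 1.134, -0.075], TCP at [0.203, -0.591, 0.244] pointing down, gripper open.
Joint ranges: [-2.62, 2.62], [-0.44, 2.09], [-1.27, 1.32], [0.08, 2.57], [-1.32, 4.46], [0.12, 2], [-2.74, 2.74]. Speed limits (rad/s): [2.22, 2.22, 3.01, 3.01, 3.14, 3.14, 3.14].

INTERFACE

Orientations are given as [roll, pitch, yaw] about the fixed x, y, z axes, in that order (R = Rz(yaw) Ry(pitch) Rx(roll)).
In Python, from station import ctrl, camera, job gives the robot as it stands.
- The arm moves only by the tool move_arm, never from a script. Its argument "motion" is text: rows parted by semicolons, each of 7 numbers parted by spaces: the shift along the tool's x, y, z in units of 30 mm (1.0 is 30 mm), then the turn, a rotation vector about the tool's x, y, z in units of 6 degrees (1.0 is 6 degrees), then the finger opening in mm, from 0 to 91.8. In form: dx dy dz wx wy wz gripper; .... A call has 1 to 12 rows; each row is the pose to reach, as a shift and turn from the pose commanded when the call began, along the tool's axes at that moment; what a row does not reach only later rows make up. A row lasts 1/10 s, in which the tool goes at most 50 mm and 8.59 degrees, less where a joint would pass 70% of its speed; a pose out of reach is approached as far as the arm can. A call with a gripper value outside its range is refused whole. The fingers move at their own pace and stop on an object; the grip force is fixed at half the most. Time passes only in rows, so rows that repeat a pose let the fingers close. It gives the time, the measured TCP pose, the force and the opening at its end, in the units of the state.
- ctrl.state(): the state, without advancing time (a new reading comes with each control period).
- camera(name): name is "scene" or "top"; returns a dict with "image" (384x512x3 uint8, blue, green, red), "fovy" (degrees; the focal length in pixels is half the picture's height over the tangent of half this angle, whatever the lens; pixels are square), "cx", "cy" (the principal point, pixels), "R" (3x3) and "t" (3): a world point X has camera coordinates R X + t. Camera axes: x right, y down, z forward; pixel columns grow to the right and rows downward; lengths in m; the calibration is good to about 2 mm. A picture is of the moment at which its call begins. There is no depth.
- job.finish_job(): hands the job in, once; it reports no verdict.
The state is a dict: "t": time; "q": joint angles; "dq": joint speeds; "joint_torque": joint torques, N m; "ee_pos": TCP position; "ee_rot": TCP orientation; "ft_force": force on the tool from outside, world axes, zero at the start; "torque": the same for the moment, N m; "finger_gap": finger opening in m.
Only numpy, scipy, OpenCV 4.12 (cv2) and the standard library are available. Lean on these libraries where they do the work, as an engineer would, in place of code of your own. Each camera call takes 0.05 s, during which the arm holds its last target.

## Working session

There is one attempt and no reset: what is moved stays moved. The work goes in short steps, Python scripts to look and compute and a tool call to move; the robot and the scene stay as the last step left them, time stands still between calls to the robot, and variables do not carry over. Pictures are saved under pics/ and viewed, and the job is handed in when it is done.

Besides the shell and the picture viewer there is one more tool, called after "Call:" as name(argument=value, ...) on one line, values as JSON. move_arm: Moves the arm, as the interface text tells. Its arguments: {"type":"object","properties":{"motion":{"type":"string"}},"required":["motion"]}

```bash
ls; mkdir -p pics; python3 - <<'E'
from station import ctrl,camera,job
import cv2,numpy as np
print(ctrl.state())
for n in("scene","top"):
    c=camera(n); cv2.imwrite(f"pics/{n}0.png",c["image"]); print({k:v for k,v in c.items() if k!="image"})
E
```

```text
pics
{'t': 0.0, 'q': array([ 1.13739502,  0.43523956,  0.02497979,  1.57410631, -0.01158137,
        1.13401833, -0.07510639]), 'dq': array([ 0.00102299,  0.00036464,  0.00170997, -0.00016999, -0.00010892,
       -0.00109403, -0.00113496]), 'joint_torque': array([ 6.25297998e-04, -6.67848229e+01,  9.85170119e-01, -3.14456069e+01,
       -6.04493427e-02,  4.28140350e-02,  1.51258837e-04]), 'ee_pos': array([ 0.20277649, -0.59066445,  0.24293119]), 'ee_rot': array([-3.13997436e+00,  1.67092196e-04,  3.30726858e-01]), 'ft_force': array([1.5113435 , 0.65805591, 0.99104986]), 'torque': array([-0.00306186, -0.00239866, -0.01250402]), 'finger_gap': 0.09168874492352873}
{'fovy': 46.52551684475234, 'cx': 255.10483415589542, 'cy': 194.9086663878931, 'R': array([[ 0.37591532,  0.92665343,  0.00104147],
       [ 0.71197525, -0.28810714, -0.6403792 ],
       [-0.59310953,  0.24146985, -0.7680582 ]]), 't': array([-0.20651787, -0.3726372 ,  1.59286403])}
{'fovy': 48.41968957684071, 'cx': 257.01869082776625, 'cy': 187.80382227796292, 'R': array([[-0.01464797, -0.99981598, -0.01238758],
       [-0.99376292,  0.01592676, -0.11037024],
       [ 0.11054722,  0.01069361, -0.99381334]]), 't': array([0.02809752, 0.56036042, 1.0134863 ])}
```

View pics/scene0.png

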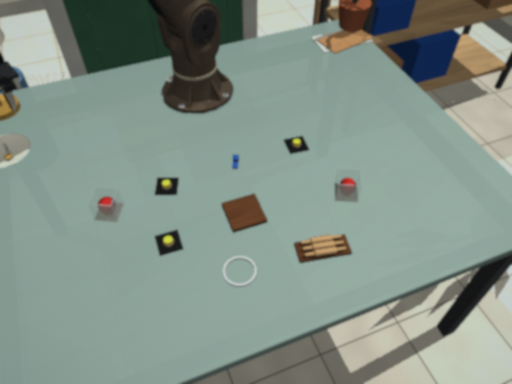

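View pics/top0.png

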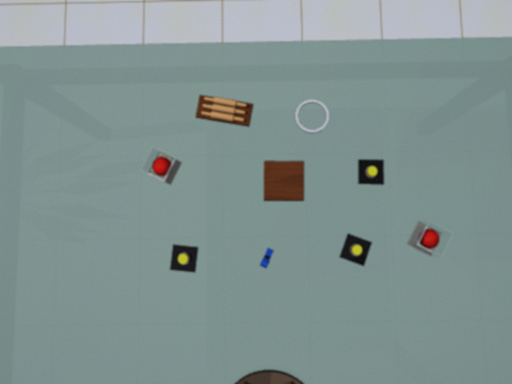

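The scene holds two cases (top view at about (162,166) and (430,238)) and three lids at (183,259), (356,250) and (371,172). The plinth is at (284,181). Next I'll measure them.

```bash
cat > h.py <<'E'
import cv2,numpy as np
from station import ctrl,camera,job
from scipy.optimize import least_squares
def cam(n,save=None):
    c=camera(n); c['n']=n
    c['f']=c['image'].shape[0]/2/np.tan(np.radians(c['fovy']/2))
    if save: cv2.imwrite(f"pics/{save}.png",c['image'])
    return c
def ray(c,uv):
    d=np.array([(uv[0]-c['cx'])/c['f'],(uv[1]-c['cy'])/c['f'],1.])
    return -c['R'].T@c['t'], c['R'].T@d
def onz(c,uv,z):
    o,d=ray(c,uv); return o+d*(z-o[2])/d[2]
def proj(c,X):
    p=c['R']@np.asarray(X)+c['t']; return np.array([c['cx']+c['f']*p[0]/p[2],c['cy']+c['f']*p[1]/p[2]])
def tri(c1,u1,c2,u2):
    o1,d1=ray(c1,u1);o2,d2=ray(c2,u2)
    d1=d1/np.linalg.norm(d1);d2=d2/np.linalg.norm(d2)
    s=np.linalg.lstsq(np.c_[d1,-d2],o2-o1,rcond=None)[0]
    a=o1+s[0]*d1;b=o2+s[1]*d2
    return (a+b)/2,np.linalg.norm(a-b)
def masks(im):
    h=cv2.cvtColor(im,cv2.COLOR_BGR2HSV);H,S,V=[h[...,i].astype(int) for i in range(3)]
    return dict(red=((H<6)|(H>174))&(S>170)&(V>100),yellow=(H>22)&(H<35)&(S>150)&(V>90),
      black=(V<55)&(S<140), brown=(H<14)&(S>90)&(V<110)&(V>20))
def blobs(m,amin,amax):
    n,l,s,c=cv2.connectedComponentsWithStats(m.astype(np.uint8))
    return [(c[i],s[i,4],l==i) for i in range(1,n) if amin<=s[i,4]<=amax]
E
python3 - <<'E'
from h import *
for n in("scene","top"):
    c=cam(n); M=masks(c['image'])
    for k,z in(("red",.03),("yellow",.025),("black",.012),("brown",.015)):
        for ce,a,m in blobs(M[k],15,3000):
            print(n,k,ce.round(1),a,onz(c,ce,z).round(4), cv2.minAreaRect(np.argwhere(m)[:,::-1].astype(np.float32)))
    cv2.imwrite(f"pics/{n}_z.png",cv2.resize(c['image'][130:290,120:480] if n=="top" else c['image'][120:280,80:380],None,fx=2.2,fy=2.2,interpolation=cv2.INTER_CUBIC))
c=cam("top")
a=cv2.resize(c['image'][140:195,135:195],None,fx=6,fy=6,interpolation=cv2.INTER_CUBIC)
b=cv2.resize(c['image'][212:267,400:460],None,fx=6,fy=6,interpolation=cv2.INTER_CUBIC)
cv2.imwrite("pics/cases_top.png",np.hstack([a,b]))
c=cam("scene")
a=cv2.resize(c['image'][175:235,80:140],None,fx=6,fy=6,interpolation=cv2.INTER_CUBIC)
b=cv2.resize(c['image'][155:215,315:375],None,fx=6,fy=6,interpolation=cv2.INTER_CUBIC)
cv2.imwrite("pics/cases_sc.png",np.hstack([a,b]))
E
```

```text
scene red [347.4 180.8] 35 [0.6007 0.2641 0.03  ] ((347.5, 180.5), (11.0, 3.0), -0.0)
scene red [105.4 200.5] 51 [ 0.4143 -0.39    0.03  ] ((105.0, 200.5), (5.0, 10.0), 90.0)
scene yellow [296.2 141.6] 49 [0.3944 0.2006 0.025 ] ((296.0, 142.0), (6.0, 8.0), 90.0)
scene yellow [165.6 182.8] 64 [ 0.4085 -0.2193  0.025 ] ((165.5, 183.0), (9.0, 8.0), 0.0)
scene yellow [167.4 239.2] 78 [ 0.5994 -0.2649  0.025 ] ((167.5, 239.5), (9.0, 9.0), 90.0)
scene black [322.7  10.3] 133 [-0.3183  0.6677  0.012 ] ((322.83624267578125, 10.478163719177246), (6.5421037673950195, 21.87309455871582), 7.594643592834473)
scene black [369.6  17.6] 212 [-0.1891  0.8235  0.012 ] ((369.0730895996094, 15.36372184753418), (8.879559516906738, 32.96908187866211), 12.264772415161133)
scene black [483.4   1.8] 47 [-0.118   1.3644  0.012 ] ((482.5, 2.5), (5.0, 11.0), 90.0)
scene black [466.4  29. ] 25 [0.0388 1.1452 0.012 ] ((466.300048828125, 28.89999008178711), (3.130495071411133, 7.602630138397217), 26.56505012512207)
scene black [398.9  49.8] 69 [0.065  0.8003 0.012 ] ((404.6922607421875, 49.5384407043457), (26.0709
[... 2720 characters left out ...]
p brown [224.9 112.1] 434 [0.7571 0.0984 0.015 ] ((223.81764221191406, 110.13958740234375), (53.205718994140625, 21.54194450378418), 9.688786506652832)
top brown [167.2 161.1] 19 [0.6337 0.244  0.015 ] ((166.9434051513672, 160.69813537597656), (10.295629501342773, 3.3023719787597656), 60.945396423339844)
top brown [283.4 180.5] 1450 [ 0.5798 -0.0463  0.015 ] ((283.0, 180.5), (37.0, 38.0), 90.0)
top brown [162. 173.] 21 [0.6037 0.2569 0.015 ] ((161.84999084472656, 172.54998779296875), (5.375871658325195, 12.649109840393066), 71.56504821777344)
top brown [431. 244.] 27 [ 0.4181 -0.4023  0.015 ] ((430.7923583984375, 243.6615447998047), (7.765801906585693, 18.027753829956055), 70.55996704101562)
```

View pics/cases_top.png

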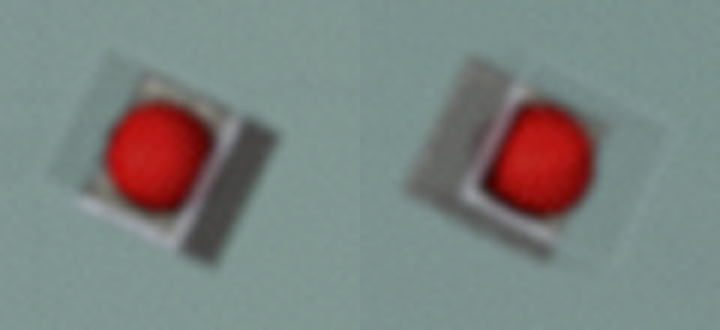

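View pics/cases_sc.png

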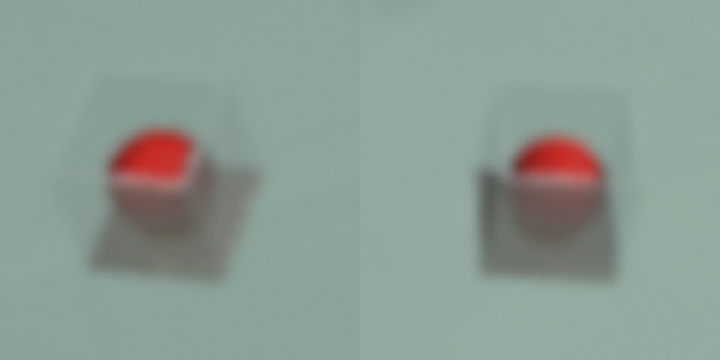

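```bash
cat >> h.py <<'E'
def wrect(c,mask_or_score,z,thr=None,roi=None):
    """subpixel: score image (float, >thr inside) in roi (u0,v0,u1,v1) -> largest contour on plane z -> minAreaRect in mm"""
    u0,v0,u1,v1=roi; s=mask_or_score[v0:v1,u0:u1].astype(np.float32); K=8
    b=cv2.resize(s,None,fx=K,fy=K,interpolation=cv2.INTER_CUBIC)
    cs,_=cv2.findContours((b>thr).astype(np.uint8),cv2.RETR_EXTERNAL,cv2.CHAIN_APPROX_NONE)
    ct=max(cs,key=cv2.contourArea)[:,0,:].astype(float)
    uv=(ct+.5)/K-.5+[u0,v0]
    W=np.array([onz(c,p,z)[:2] for p in uv])*1000
    return cv2.minAreaRect(W.astype(np.float32))
def yaw90(r):
    a=r[2]%90; return a if a<=45 else a-90
def draw(c,im,K,u0,v0,corn,col):
    P=[tuple(np.int32(((proj(c,X)-[u0,v0]+.5)*K-.5)*16)) for X in corn]
    for i in range(len(P)): cv2.line(im,tuple(map(int,P[i])),tuple(map(int,P[(i+1)%len(P)])),col,1,cv2.LINE_AA,4)
def sq(x,y,z,h,yawdeg):
    a=np.radians(yawdeg);R=np.array([[np.cos(a),-np.sin(a)],[np.sin(a),np.cos(a)]])
    return [np.r_[R@np.array(p)*h+[x,y],z] for p in((1,1),(-1,1),(-1,-1),(1,-1))]
def crop(c,X,half,K,shapes,fn):
    u,v=np.int32(proj(c,X)); u0,v0=u-half,v-half
    im=cv2.resize(c['image'][v0:v+half,u0:u+half],None,fx=K,fy=K,interpolation=cv2.INTER_CUBIC)
    for s,col in shapes: draw(c,im,K,u0,v0,s,col)
    return im
def redc(c,X):
    u,v=np.int32(proj(c,X)); im=c['image'].astype(int)
    r=(im[...,2]-np.maximum(im[...,0],im[...,1]))
    m=r>25; w=np.zeros_like(m); w[v-18:v+18,u-18:u+18]=1
    bl=blobs(m&w,10,2000); b=max(bl,key=lambda t:t[1])
    return b[0],b[1]
E
python3 - <<'E'
from h import *
T=cam("top");S=cam("scene")
print("campos",ray(T,(0,0))[0],ray(S,(0,0))[0])
for X in((.617,.2575,.03),(.43,-.393,.03)):
    a,n=redc(T,X);b,m=redc(S,X); p,e=tri(T,a,S,b); print("ball",a.round(2),n,b.round(2),m,p.round(4),round(e,4),onz(T,a,.028).round(4))
g=-T['image'].max(2).astype(float)
for X in((.5993,-.2633),(.4079,-.218),(.3927,.2014)):
    u,v=np.int32(proj(T,[*X,.012]))
    # fill yellow: treat yellow as dark
    sc=g.copy(); sc[masks(T['image'])['yellow']]=-20
    hh=cv2.cvtColor(T['image'],cv2.COLOR_BGR2HSV); sc[(hh[...,0]>18)&(hh[...,0]<40)&(hh[...,1]>90)]=-20
    r=wrect(T,sc,.012,-80,(u-20,v-20,u+20,v+20)); print("lid",r,yaw90(r))
    yt=[b for b in blobs(masks(T['image'])['yellow'],20,300) if np.hypot(*(b[0]-[u,v]))<10][0][0]
    us,vs=proj(S,[*X,.02]); ys=[b for b in blobs(masks(S['image'])['yellow'],20,300) if np.hypot(*(b[0]-[us,vs]))<10][0][0]
    p,e=tri(T,yt,S,ys);print("   button",p.round(4),round(e,4),"top@.024",onz(T,yt,.024).round(4),"scene",onz(S,ys,.024).round(4))
r=-T['image'][...,0].astype(float)
u,v=np.int32(proj(T,[.58,-.046,.015]))
R=wrect(T,r,.015,-75,(u-30,v-30,u+30,v+30));print("plinth",R,yaw90(R))
r=-S['image'][...,0].astype(float)
u,v=np.int32(proj(S,[.58,-.046,.015]))
R=wrect(S,r,.015,-75,(u-30,v-30,u+30,v+30));print("plinth scene",R,yaw90(R))
E
```

```text
campos [0.44523889 0.00832979 1.06941138] [ 1.28768453 -0.30061759  0.98499825]
ball [160.76 165.52] 259 [348.04 182.79] 126 [0.6178 0.2534 0.044 ] 0.0006 [0.6204 0.257  0.028 ]
ball [429.81 238.34] 270 [105.26 202.04] 135 [ 0.4319 -0.3897  0.0434] 0.001 [ 0.4319 -0.3951  0.028 ]
lid ((599.3983154296875, -263.8854675292969), (62.400657653808594, 61.550270080566406), 88.29212951660156) -1.7078704833984375
   button [ 0.5993 -0.2647  0.0247] 0.0005 top@.024 [ 0.5995 -0.2647  0.024 ] scene [ 0.5987 -0.2649  0.024 ]
lid ((407.90875244140625, -218.3101806640625), (61.75718307495117, 60.80143737792969), 68.8487777709961) -21.151222229003906
   button [ 0.408  -0.2193  0.0244] 0.0004 top@.024 [ 0.4081 -0.2192  0.024 ] scene [ 0.4075 -0.2195  0.024 ]
lid ((392.764404296875, 202.0555877685547), (61.05438232421875, 60.820213317871094), 83.40029907226562) -6.599700927734375
   button [0.3927 0.2023 0.023 ] 0.0013 top@.024 [0.393  0.2028 0.024 ] scene [0.3935 0.2012 0.024 ]
plinth ((580.1336669921875, -46.42153549194336), (98.47515869140625, 99.1034927368164), 89.03585815429688) -0.964141845703125
plinth scene ((583.8102416992188, -47.86168670654297), (97.5591812133789, 103.27533721923828), 88.4946060180664) -1.5053939819335938
```

```bash
python3 - <<'E'
from h import *
T=cam("top");S=cam("scene")
f=lambda c,pts,o,z=0:np.array([onz(c,((p[0]+.5)/6-.5+o[0],(p[1]+.5)/6-.5+o[1]),z)[:2]*1000 for p in pts])
def ed(P):
    for i in range(len(P)-1):
        d=P[i+1]-P[i];print(P[i].round(1),P[i+1].round(1),"len",np.hypot(*d).round(1),"ang",((np.degrees(np.arctan2(d[1],d[0]))+45)%90-45).round(1))
print("L base top");ed(f(T,[(215,268),(278,135)],(135,140)))
print("R base top");ed(f(T,[(112,55),(45,188),(190,262)],(400,212)))
print("R rim top");ed(f(T,[(170,52),(312,130),(245,265)],(400,212),.07))
print("L rim top");ed(f(T,[(235,115),(110,48),(45,182)],(135,140),.07))
print("L scene base");ed(f(S,[(88,268),(225,282),(262,172)],(80,175)))
print("R scene base");ed(f(S,[(478-360,170),(480-360,275),(616-360,281)],(315,155)))
E
```

```text
L base top
[576.7 238.7] [633.1 212.4] len 62.2 ang -25.0
R base top
[ 475.3 -379.9] [ 421.1 -349.3] len 62.3 ang -29.4
[ 421.1 -349.3] [ 390.1 -407. ] len 65.5 ang -28.2
R rim top
[ 474.2 -376.9] [ 443.4 -429.7] len 61.1 ang -30.3
[ 443.4 -429.7] [ 392.3 -400.8] len 58.7 ang -29.5
L rim top
[629.1 216.1] [657.  266.2] len 57.3 ang -29.1
[657.  266.2] [603.5 291.3] len 59.1 ang -25.2
L scene base
[ 442. -433.] [ 473.5 -376.5] len 64.7 ang -29.1
[ 473.5 -376.5] [ 415.7 -347.9] len 64.4 ang -26.3
R scene base
[571.8 241.8] [630.7 210.8] len 66.6 ang -27.7
[630.7 210.8] [658.1 268.7] len 64.0 ang -25.3
```

```bash
python3 - <<'E'
from h import *
T=cam("top");S=cam("scene")
g=(0,255,0);y=(0,255,255)
rows=[]
for x,yy,a in((.617,.2545,-26),(.432,-.3915,-28.7)):
    sh=[(sq(x,yy,0,.032,a),g),(sq(x,yy,.07,.032,a),y)]
    rows.append(np.hstack([crop(T,(x,yy,.035),28,7,sh,0),crop(S,(x,yy,.035),28,7,sh,0)]))
cv2.imwrite("pics/ov1.png",np.vstack(rows)[:,:])
print(np.vstack(rows).shape)
E
python3 -c "
import cv2;a=cv2.imread('pics/ov1.png');cv2.imwrite('pics/ov1s.png',cv2.resize(a,(600,600)))"
```

```text
(784, 784, 3)
```

View pics/ov1s.png

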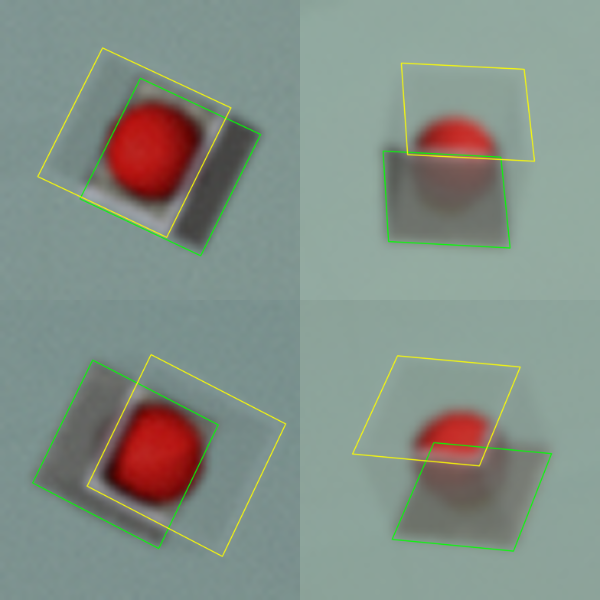

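```bash
cat >> h.py <<'E'
from scipy.spatial.transform import Rotation as Ro
def go(x,y,z,yaw):
    s=ctrl.state(); R=Ro.from_euler('xyz',s['ee_rot']); Rt=Ro.from_euler('xyz',[np.pi,0,np.radians(yaw)])
    d=R.inv().apply(np.array([x,y,z])-s['ee_pos'])/.03; w=np.degrees((R.inv()*Rt).as_rotvec())/6
    n=max(np.linalg.norm(d)*.03/.05,np.linalg.norm(w)*6/8.59)
    print("d",d.round(3),"w",w.round(2),"rows>=",round(n,1),"| t",round(s['t'],2),"at",s['ee_pos'].round(4),np.degrees(s['ee_rot']).round(2),"F",s['ft_force'].round(1),"gap",round(s['finger_gap'],4),"q7",s['q'][6].round(2))
E
python3 -c "
from h import *
go(.408,-.2190,.12,68.8)"
```

```text
d [10.492 -9.513  4.124] w [ 0.    0.   -8.31] rows>= 8.9 | t 0.6 at [ 0.203  -0.5911  0.2437] [180.     0.    18.95] F [0.8 0.1 1.2] gap 0.0919 q7 -0.08
```

Call:
move_arm(motion="10.49 -9.51 4.12 0 0 -8.31 60; 10.49 -9.51 4.12 0 0 -8.31 60; 10.49 -9.51 4.12 0 0 -8.31 60; 10.49 -9.51 4.12 0 0 -8.31 60; 10.49 -9.51 4.12 0 0 -8.31 60; 10.49 -9.51 4.12 0 0 -8.31 60; 10.49 -9.51 4.12 0 0 -8.31 60; 10.49 -9.51 4.12 0 0 -8.31 60; 10.49 -9.51 4.12 0 0 -8.31 60; 10.49 -9.51 4.12 0 0 -8.31 60; 10.49 -9.51 4.12 0 0 -8.31 60; 10.49 -9.51 4.12 0 0 -8.31 60")

```text
t: 1.8
ee_pos: [0.4076, -0.2203, 0.1204]
ee_rot: [3.141, 0.001, 1.199]
ft_force: [0.5, 0.0, -0.7]
finger_gap: 0.0601
```

```bash
python3 -c "
from h import *
go(.408,-.2190,.031,68.8)
cam('top','t1');cam('scene','s1')"
```

```text
d [ 0.047 -0.005  2.979] w [ 0.    0.01 -0.01] rows>= 1.8 | t 1.8 at [ 0.4076 -0.2203  0.1204] [1.7998e+02 4.0000e-02 6.8730e+01] F [ 0.5  0.  -0.7] gap 0.0601 q7 -0.15
```

View pics/s1.png

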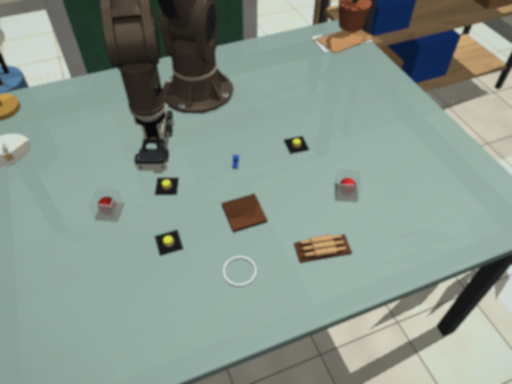

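View pics/t1.png

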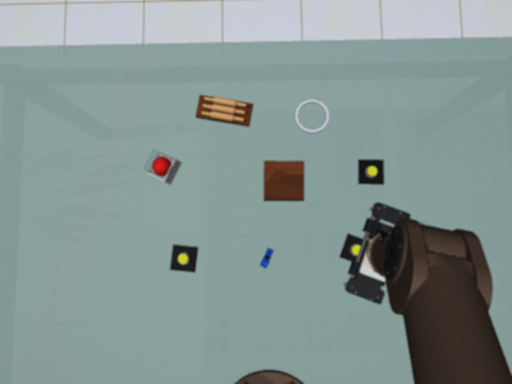

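```bash
python3 -c "
from h import *
for n in('top','scene'):
  c=cam(n)
  print(n,[proj(c,(.4076,-.2203,z)).round(0) for z in(.02,.103,.17)])
S=cam('scene');T=cam('top')
cv2.imwrite('pics/z1.png',np.hstack([cv2.resize(S['image'][110:200,120:210],None,fx=4.4,fy=4.4,interpolation=2),cv2.resize(T['image'][190:280,330:420],None,fx=4.4,fy=4.4,interpolation=2)]))"
```

```text
top [array([357., 249.]), array([365., 251.]), array([373., 252.])]
scene [array([165., 184.]), array([161., 164.]), array([157., 146.])]
```

View pics/z1.png

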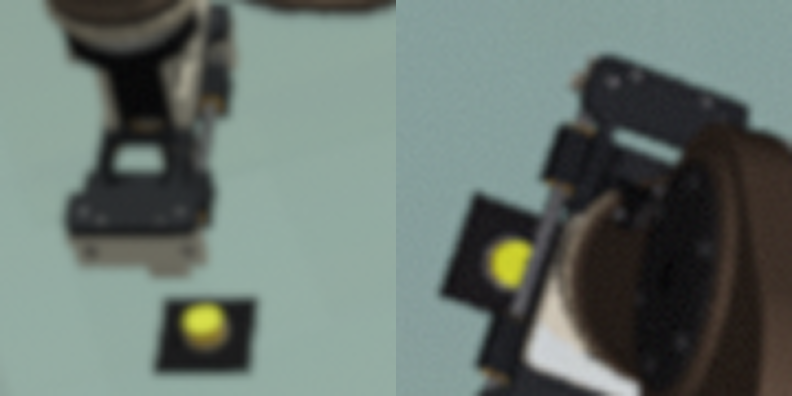

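```bash
python3 -c "
from h import *
S=cam('scene')
for s in(-.035,.035): print(proj(S,(.4076+.932*s,-.2203-.362*s,.103)).round(1))"
```

```text
[162.3 154.7]
[159.2 173.2]
```

Call:
move_arm(motion="0.04 0 1 0 0 0 60; 0.04 0 1.8 0 0 0 60; 0.04 0 1.8 0 0 0 60; 0.04 0 1.8 0 0 0 60")

```text
t: 2.55
ee_pos: [0.4082, -0.218, 0.0663]
ee_rot: [-3.141, -0.0, 1.201]
ft_force: [0.8, -0.7, 0.0]
finger_gap: 0.06
```

```bash
python3 -c "
from h import *
go(.408,-.2190,.031,68.8)
S=cam('scene');T=cam('top')
cv2.imwrite('pics/z2.png',np.hstack([cv2.resize(S['image'][110:200,120:210],None,fx=4.4,fy=4.4,interpolation=2),cv2.resize(T['image'][190:280,330:420],None,fx=4.4,fy=4.4,interpolation=2)]))"
```

```text
d [-0.034  0.006  1.178] w [-0.01 -0.    0.  ] rows>= 0.7 | t 2.55 at [ 0.4082 -0.218   0.0663] [-179.94   -0.     68.8 ] F [ 0.8 -0.7  0. ] gap 0.06 q7 -0.21
```

View pics/z2.png

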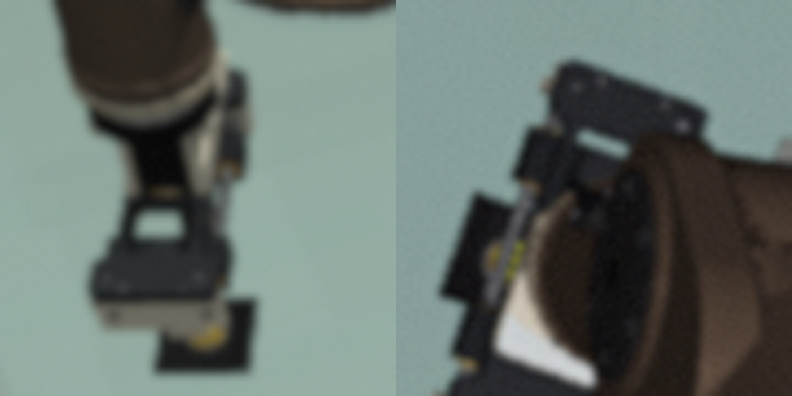

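Projections of the fingertips match the picture (predicted (159,173), seen about (159,172)). Descending and gripping.

Call:
move_arm(motion="0 0 0.6 0 0 0 60; 0 0 1.15 0 0 0 60; 0 0 1.15 0 0 0 60; 0 0 1.15 0 0 0 20; 0 0 1.15 0 0 0 20; 0 0 1.15 0 0 0 15; 0 0 1.15 0 0 0 15; 0 0 1.15 0 0 0 15; 0 0 1.15 0 0 0 15; 0 0 1.15 0 0 0 15")

```text
t: 3.65
ee_pos: [0.4085, -0.2181, 0.0318]
ee_rot: [3.141, 0.0, 1.201]
ft_force: [-1.4, 1.1, 4.3]
finger_gap: 0.0225
```

```bash
python3 -c "
from h import *
go(.408,-.2190,.16,68.8)"
```

```text
d [-3.600e-02 -3.000e-03 -4.272e+00] w [0. 0. 0.] rows>= 2.6 | t 3.65 at [ 0.4085 -0.2181  0.0318] [1.7998e+02 1.0000e-02 6.8810e+01] F [-1.4  1.1  4.3] gap 0.0225 q7 -0.24
```

Call:
move_arm(motion="0 0 -1 0 0 0 15; 0 0 -2 0 0 0 15; 0 0 -3.5 0 0 0 15; 0 0 -4.3 0 0 0 15; 0 0 -4.3 0 0 0 15; 0 0 -4.3 0 0 0 15")

```text
t: 4.25
ee_pos: [0.4083, -0.2181, 0.1606]
ee_rot: [3.141, 0.0, 1.201]
ft_force: [-0.4, 0.1, -1.3]
finger_gap: 0.0228
```

```bash
python3 -c "
from h import *
go(.432,-.3915,.15,61.3)
S=cam('scene');T=cam('top')
cv2.imwrite('pics/z3.png',np.hstack([cv2.resize(S['image'][100:220,90:210],None,fx=3.3,fy=3.3,interpolation=2),cv2.resize(T['image'][170:290,330:450],None,fx=3.3,fy=3.3,interpolation=2)]))"
```

```text
d [-5.103  2.826  0.357] w [0.01 0.   1.25] rows>= 3.5 | t 4.25 at [ 0.4083 -0.2181  0.1606] [1.7996e+02 2.0000e-02 6.8800e+01] F [-0.4  0.1 -1.3] gap 0.0228 q7 -0.13
```

View pics/z3.png

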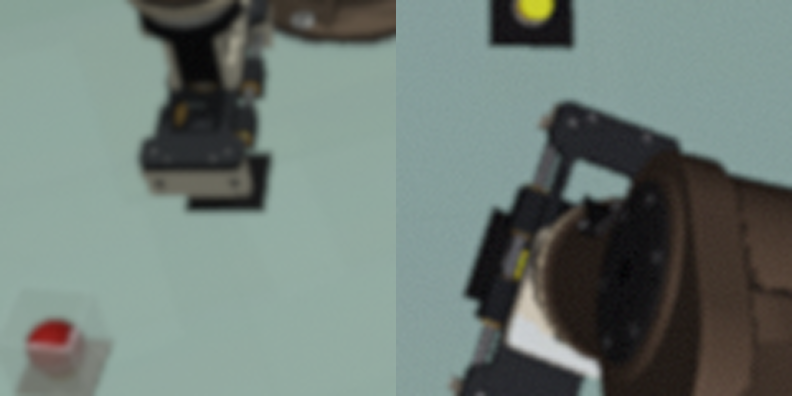

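Call:
move_arm(motion="-5.1 2.83 0.36 0 0 1.25 15; -5.1 2.83 0.36 0 0 1.25 15; -5.1 2.83 0.36 0 0 1.25 15; -5.1 2.83 0.36 0 0 1.25 15; -5.1 2.83 0.36 0 0 1.25 15; -5.1 2.83 0.36 0 0 1.25 15; -5.1 2.83 0.36 0 0 1.25 15")

```text
t: 5.05
ee_pos: [0.4321, -0.3895, 0.1489]
ee_rot: [-3.139, -0.001, 1.072]
ft_force: [-0.3, 0.8, -0.0]
finger_gap: 0.0229
```

```bash
python3 -c "
from h import *
go(.432,-.3915,.11,61.3)
S=cam('scene');T=cam('top')
g=(0,255,0);y=(0,255,255);m=(255,0,255)
x,yy,a=.432,-.3915,-28.7
s=ctrl.state();px,py=s['ee_pos'][:2]
sh=[(sq(x,yy,0,.032,a),g),(sq(x,yy,.07,.032,a),y),(sq(px,py,s['ee_pos'][2]-.031+.012,.031,a),m)]
cv2.imwrite('pics/z4.png',np.hstack([crop(S,(x,yy,.1),45,4.4,sh,0),crop(T,(x,yy,.1),45,4.4,sh,0)]))"
```

```text
d [-0.063  0.031  1.295] w [-0.02 -0.01  0.02] rows>= 0.8 | t 5.05 at [ 0.4321 -0.3895  0.1489] [-1.7988e+02 -6.0000e-02  6.1410e+01] F [-0.3  0.8 -0. ] gap 0.0229 q7 0.02
```

View pics/z4.png

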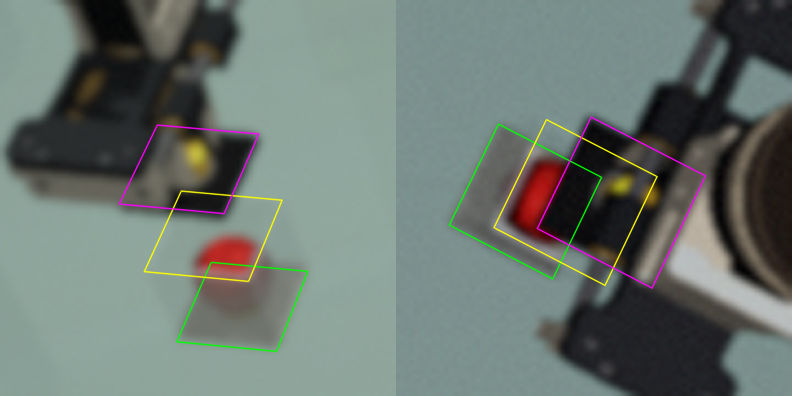

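Call:
move_arm(motion="-0.06 0.03 0.5 0 0 0.02 15; -0.06 0.03 1.0 0 0 0.02 15; -0.06 0.03 1.3 0 0 0.02 15; -0.06 0.03 1.3 0 0 0.02 15; -0.06 0.03 1.3 0 0 0.02 15")

```text
t: 5.65
ee_pos: [0.4325, -0.3931, 0.1112]
ee_rot: [3.141, -0.0, 1.069]
ft_force: [0.6, -0.0, 0.0]
finger_gap: 0.0225
```

```bash
python3 -c "
from h import *
go(.432,-.3915,.096,61.3)
S=cam('scene');T=cam('top')
g=(0,255,0);y=(0,255,255);m=(255,0,255)
x,yy,a=.432,-.3915,-28.7
s=ctrl.state();px,py=s['ee_pos'][:2]
sh=[(sq(x,yy,0,.032,a),g),(sq(x,yy,.07,.032,a),y),(sq(px,py,s['ee_pos'][2]-.031+.012,.031,a),m)]
cv2.imwrite('pics/z5.png',np.hstack([crop(S,(x,yy,.07),40,5,sh,0),crop(T,(x,yy,.07),40,5,sh,0)]))"
```

```text
d [ 0.038 -0.039  0.507] w [ 0.   -0.   -0.01] rows>= 0.3 | t 5.65 at [ 0.4325 -0.3931  0.1112] [179.99  -0.    61.22] F [ 0.6 -0.   0. ] gap 0.0225 q7 0.01
```

View pics/z5.png

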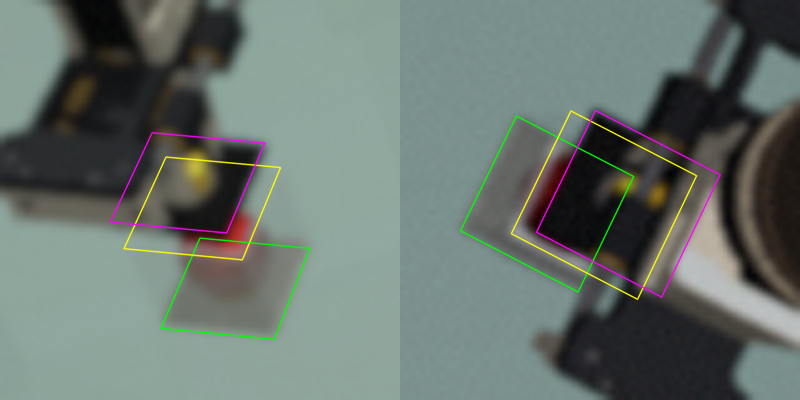

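```bash
cat >> h.py <<'E'
FIN=[]
import json,os
def P():
    """commanded pose from log of final rows (log.txt)"""
    p=np.array([.203,-.591,.244]);R=Ro.from_euler('xyz',[np.pi,0,np.radians(18.95)])
    for l in open('log.txt'):
        v=np.array(l.split()[:6],float)
        if len(v)<6: continue
        p=p+R.apply(v[:3]*.03);R=R*Ro.from_rotvec(np.radians(v[3:]*6))
    return p,R
def cg(x,y,z,yaw):
    p,R=P();Rt=Ro.from_euler('xyz',[np.pi,0,np.radians(yaw)])
    d=R.inv().apply(np.array([x,y,z])-p)/.03; w=np.degrees((R.inv()*Rt).as_rotvec())/6
    n=max(np.linalg.norm(d)*.03/.05,np.linalg.norm(w)*6/8.59);s=ctrl.state()
    print("d",d.round(2),"w",w.round(2),"rows>=",round(n,1),"| cmd",p.round(4),"yaw",R.as_euler('xyz',degrees=True)[2].round(1),"| t",round(s['t'],2),"at",s['ee_pos'].round(4),"F",s['ft_force'].round(1),"gap",round(s['finger_gap'],4))
E
cat > log.txt <<'E'
10.49 -9.51 4.12 0 0 -8.31
0.04 0 1.8 0 0 0
0 0 1.15 0 0 0
0 0 -4.3 0 0 0
-5.1 2.83 0.36 0 0 1.25
-0.06 0.03 1.3 0 0 0.02
E
python3 -c "
from h import *
cg(.432,-.3915,.096,61.3)
for i in range(6):
  cam('top'); print(ctrl.state()['ee_pos'].round(4),ctrl.state()['t'])"
```

```text
d [ 0.05 -0.03  0.5 ] w [-0.    0.   -0.02] rows>= 0.3 | cmd [ 0.4322 -0.3932  0.1111] yaw 61.2 | t 5.75 at [ 0.4327 -0.3934  0.1116] F [ 0.7 -0.7 -0.5] gap 0.0223
[ 0.4326 -0.3935  0.1116] 5.8
[ 0.4325 -0.3935  0.1115] 5.85
[ 0.4325 -0.3936  0.1114] 5.9
[ 0.4324 -0.3935  0.1113] 5.95
[ 0.4323 -0.3935  0.1112] 6.0
[ 0.4323 -0.3934  0.1111] 6.05
```

Call:
move_arm(motion="0.05 -0.03 0 0 0 -0.02 15; 0.05 -0.03 0.2 0 0 -0.02 15; 0.05 -0.03 0.4 0 0 -0.02 15; 0.05 -0.03 0.47 0 0 -0.02 15; 0.05 -0.03 0.47 0 0 -0.02 15; 0.05 -0.03 0.47 0 0 -0.02 15")

```text
t: 6.65
ee_pos: [0.4321, -0.3916, 0.0966]
ee_rot: [-3.141, 0.0, 1.07]
ft_force: [0.8, -0.5, -0.6]
finger_gap: 0.0226
```

```bash
echo "0.05 -0.03 0.47 0 0 -0.02">>log.txt; python3 -c "
from h import *
cg(.432,-.3915,.096,61.3)
S=cam('scene');T=cam('top')
g=(0,255,0);y=(0,255,255);m=(255,0,255)
x,yy,a=.432,-.3915,-28.7
p,_=P();px,py=p[:2]
sh=[(sq(x,yy,0,.032,a),g),(sq(x,yy,.07,.032,a),y),(sq(px,py,.076,.031,a),m)]
cv2.imwrite('pics/z6.png',np.hstack([crop(S,(x,yy,.07),40,5,sh,0),crop(T,(x,yy,.07),40,5,sh,0)]))"
```

```text
d [-0.   -0.    0.03] w [-0.  0.  0.] rows>= 0.0 | cmd [ 0.4321 -0.3915  0.097 ] yaw 61.3 | t 6.65 at [ 0.4321 -0.3916  0.0966] F [ 0.8 -0.5 -0.6] gap 0.0226
```

View pics/z6.png

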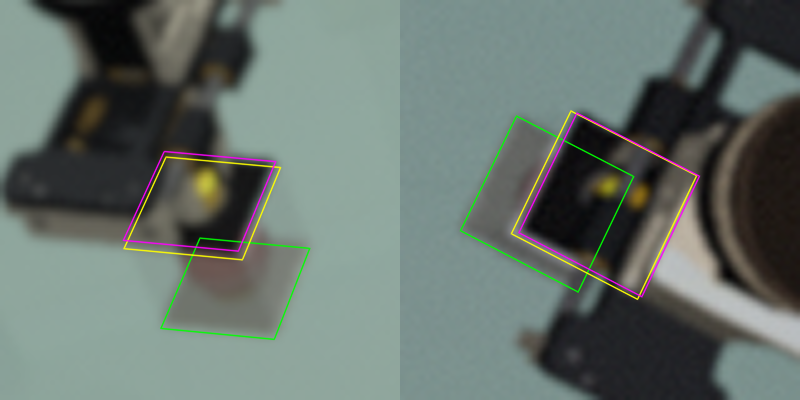

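The plug has gone in with no contact force. I'll lower the last millimetre or two, release and retreat.

Call:
move_arm(motion="0 0 0.05 0 0 0 15; 0 0 0.05 0 0 0 40; 0 0 0.05 0 0 0 50; 0 0 0.05 0 0 0 50; 0 0 0.05 0 0 0 50; 0 0 -1 0 0 0 50; 0 0 -2 0 0 0 0; 0 0 -2 0 0 0 0; 0 0 -2 0 0 0 0; 0 0 -2 0 0 0 0")

```text
t: 7.75
ee_pos: [0.4316, -0.3913, 0.1559]
ee_rot: [-3.14, -0.0, 1.07]
ft_force: [-0.4, 0.0, -0.1]
finger_gap: 0.0225
```

```bash
echo "0 0 -2 0 0 0">>log.txt; python3 -c "
from h import *
cg(.432,-.3915,.11,61.3)
S=cam('scene');T=cam('top')
g=(0,255,0);y=(0,255,255);m=(255,0,255)
x,yy,a=.432,-.3915,-28.7
sh=[(sq(x,yy,0,.032,a),g),(sq(x,yy,.076,.031,a),y)]
cv2.imwrite('pics/z7.png',np.hstack([crop(S,(x,yy,.07),40,5,sh,0),crop(T,(x,yy,.07),40,5,sh,0)]))"
```

```text
d [-0.   -0.    1.57] w [-0.  0.  0.] rows>= 0.9 | cmd [ 0.4321 -0.3915  0.157 ] yaw 61.3 | t 7.75 at [ 0.4316 -0.3913  0.1559] F [-0.4  0.  -0.1] gap 0.0225
```

View pics/z7.png

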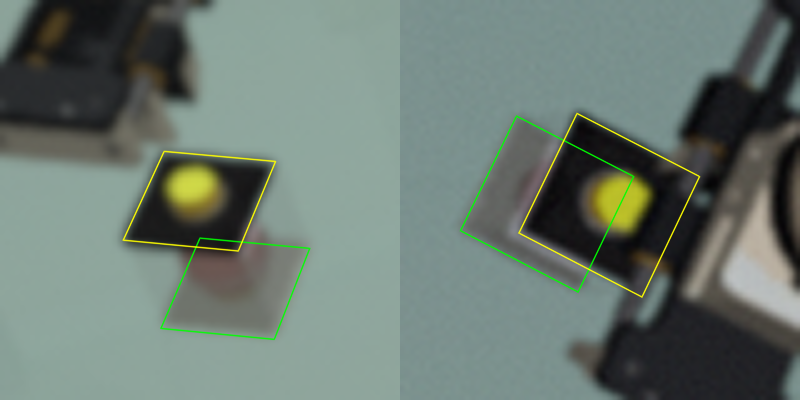

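Lid seated squarely (it coincides with the expected outline in both views). Now pressing.

Call:
move_arm(motion="0 0 1 0 0 0 0; 0 0 1.4 0 0 0 0; 0 0 1.5 0 0 0 0; 0 0 1.5 0 0 0 0; 0 0 1.5 0 0 0 0")

```text
t: 8.35
ee_pos: [0.4325, -0.3918, 0.1123]
ee_rot: [3.141, 0.0, 1.07]
ft_force: [0.5, -0.5, 1.5]
finger_gap: 0.0001
```

Call:
move_arm(motion="0 0 0.1 0 0 0 0; 0 0 0.2 0 0 0 0; 0 0 0.3 0 0 0 0; 0 0 0.4 0 0 0 0; 0 0 0.5 0 0 0 0; 0 0 0.55 0 0 0 0; 0 0 0.6 0 0 0 0; 0 0 0.63 0 0 0 0; 0 0 0.63 0 0 0 0; 0 0 0.63 0 0 0 0")

```text
t: 9.35
ee_pos: [0.4324, -0.3918, 0.0933]
ee_rot: [3.141, 0.0, 1.07]
ft_force: [-0.5, 0.7, 6.5]
finger_gap: 0.0008
```

```bash
echo "0 0 2.13 0 0 0">>log.txt; python3 -c "
from h import *
cg(.432,-.3915,.0925,61.3)"
```

```text
d [-0.   -0.    0.02] w [-0.  0.  0.] rows>= 0.0 | cmd [ 0.4321 -0.3915  0.0931] yaw 61.3 | t 9.35 at [ 0.4324 -0.3918  0.0933] F [-0.5  0.7  6.5] gap 0.0008
```

Call:
move_arm(motion="0 0 0.03 0 0 0 0; 0 0 0.05 0 0 0 0; 0 0 0.05 0 0 0 0")

```text
t: 9.65
ee_pos: [0.4325, -0.3919, 0.0931]
ee_rot: [3.14, 0.001, 1.07]
ft_force: [-4.1, 2.4, 20.7]
finger_gap: 0.0004
```

Call:
move_arm(motion="0 0 0.02 0 0 0 0; 0 0 0.02 0 0 0 0; 0 0 0.02 0 0 0 0")

```text
t: 9.95
ee_pos: [0.4325, -0.3919, 0.093]
ee_rot: [3.14, 0.001, 1.07]
ft_force: [-5.1, 4.4, 26.1]
finger_gap: 0.0005
```

Call:
move_arm(motion="0 0 -1 0 0 0 0; 0 0 -2.5 0 0 0 60; 0 0 -4 0 0 0 60; 0 0 -4 0 0 0 60; 0 0 -4 0 0 0 60")

```text
t: 10.45
ee_pos: [0.4323, -0.3918, 0.2114]
ee_rot: [3.14, 0.0, 1.07]
ft_force: [-0.9, 0.4, -0.2]
finger_gap: 0.0277
```

```bash
echo "0 0 -3.93 0 0 0">>log.txt; python3 -c "
from h import *
cg(.3928,.2023,.16,83.4)
S=cam('scene','s8');T=cam('top','t8')
g=(0,255,0);y=(0,255,255);m=(255,0,255)
x,yy,a=.432,-.3915,-28.7
sh=[(sq(x,yy,0,.032,a),g),(sq(x,yy,.076,.031,a),y)]
cv2.imwrite('pics/z8.png',np.hstack([crop(S,(x,yy,.07),40,5,sh,0),crop(T,(x,yy,.07),40,5,sh,0)]))"
```

```text
d [ 16.73 -10.65   1.7 ] w [-0.    0.   -3.68] rows>= 11.9 | cmd [ 0.4321 -0.3915  0.211 ] yaw 61.3 | t 10.45 at [ 0.4323 -0.3918  0.2114] F [-0.9  0.4 -0.2] gap 0.0277
```

View pics/z8.png

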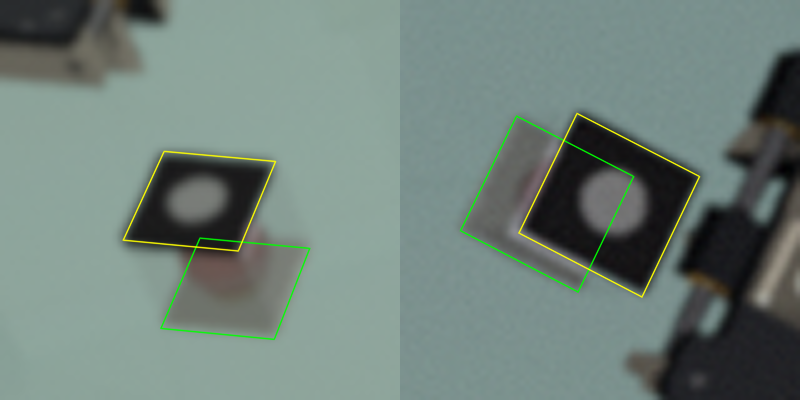

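View pics/s8.png

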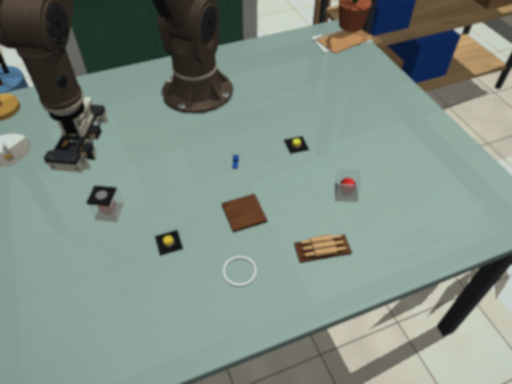

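Case R is closed and flush (the button now shows as a flat grey disc). Next, the lid on the left side.

Call:
move_arm(motion="16.73 -10.65 1.7 0 0 -3.68 60; 16.73 -10.65 1.7 0 0 -3.68 60; 16.73 -10.65 1.7 0 0 -3.68 60; 16.73 -10.65 1.7 0 0 -3.68 60; 16.73 -10.65 1.7 0 0 -3.68 60; 16.73 -10.65 1.7 0 0 -3.68 60; 16.73 -10.65 1.7 0 0 -3.68 60; 16.73 -10.65 1.7 0 0 -3.68 60; 16.73 -10.65 1.7 0 0 -3.68 60; 16.73 -10.65 1.7 0 0 -3.68 60; 16.73 -10.65 1.7 0 0 -3.68 60; 16.73 -10.65 1.7 0 0 -3.68 60")

```text
t: 11.75
ee_pos: [0.3914, 0.2037, 0.1583]
ee_rot: [-3.139, 0.001, 1.456]
ft_force: [1.8, -0.5, 0.2]
finger_gap: 0.06
```

```bash
echo "16.73 -10.65 1.7 0 0 -3.68">>log.txt; python3 -c "
from h import *
cg(.3928,.2023,.065,83.4)
S=cam('scene','s9');T=cam('top','t9')"
```

```text
d [ 0.   -0.    3.17] w [-0.  0. -0.] rows>= 1.9 | cmd [0.3928 0.2022 0.16  ] yaw 83.4 | t 11.75 at [0.3914 0.2037 0.1583] F [ 1.8 -0.5  0.2] gap 0.06
```

View pics/t9.png

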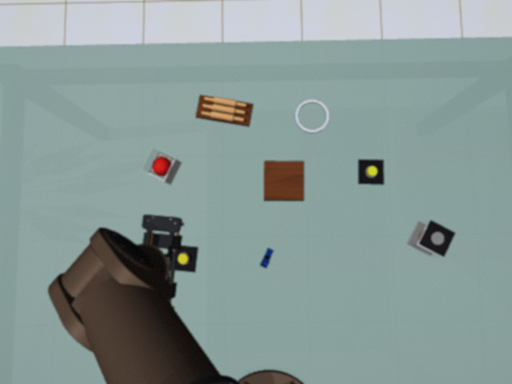

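Nothing has been knocked: lid still at (183,259), case L at (162,166). Descending.

Call:
move_arm(motion="0 0 1.5 0 0 0 60; 0 0 3 0 0 0 60; 0 0 3.4 0 0 0 60; 0 0 3.8 0 0 0 60; 0 0 4.15 0 0 0 60; 0 0 4.3 0 0 0 60; 0 0 4.3 0 0 0 60; 0 0 4.3 0 0 0 15; 0 0 4.3 0 0 0 15; 0 0 4.3 0 0 0 15; 0 0 4.3 0 0 0 15; 0 0 4.3 0 0 0 15")

```text
t: 13.05
ee_pos: [0.3929, 0.2021, 0.0309]
ee_rot: [3.141, -0.0, 1.455]
ft_force: [-0.2, -0.6, 1.0]
finger_gap: 0.0248
```

Call:
move_arm(motion="0 0 0 0 0 0 15; 0 0 0 0 0 0 15; 0 0 -1 0 0 0 15; 0 0 -2 0 0 0 15; 0 0 -3.5 0 0 0 15; 0 0 -4.3 0 0 0 15; 0 0 -4.3 0 0 0 15; 0 0 -4.3 0 0 0 15")

```text
t: 13.85
ee_pos: [0.393, 0.2018, 0.1597]
ee_rot: [3.141, -0.0, 1.455]
ft_force: [0.2, 0.4, -0.9]
finger_gap: 0.0227
```

```bash
python3 -c "
from h import *
cg(.617,.2545,.15,64)
S=cam('scene','s10');T=cam('top','t10')"
```

```text
d [2.59 7.22 0.33] w [-0.    0.    3.23] rows>= 4.6 | cmd [0.3928 0.2022 0.16  ] yaw 83.4 | t 13.85 at [0.393  0.2018 0.1597] F [ 0.2  0.4 -0.9] gap 0.0227
```

View pics/s10.png

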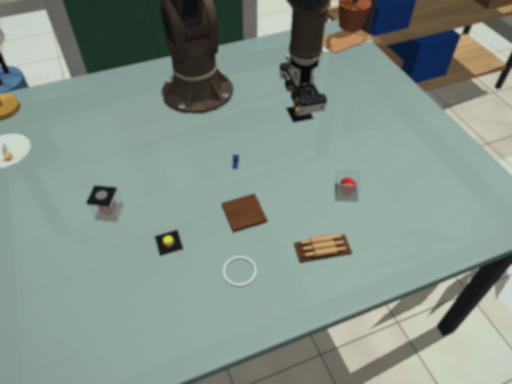

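Call:
move_arm(motion="2.59 7.22 0.33 0 0 3.23 15; 2.59 7.22 0.33 0 0 3.23 15; 2.59 7.22 0.33 0 0 3.23 15; 2.59 7.22 0.33 0 0 3.23 15; 2.59 7.22 0.33 0 0 3.23 15; 2.59 7.22 0.33 0 0 3.23 15; 2.59 7.22 0.33 0 0 3.23 15; 2.59 7.22 1 0 0 3.23 15; 2.59 7.22 1.67 0 0 3.23 15; 2.59 7.22 1.67 0 0 3.23 15; 2.59 7.22 1.67 0 0 3.23 15; 2.59 7.22 1.67 0 0 3.23 15")

```text
t: 15.15
ee_pos: [0.6169, 0.2547, 0.1108]
ee_rot: [3.141, -0.001, 1.118]
ft_force: [0.2, -0.2, -0.2]
finger_gap: 0.0227
```

```bash
echo "2.59 7.22 1.67 0 0 3.23">>log.txt; python3 -c "
from h import *
cg(.617,.2545,.0955,64)
S=cam('scene');T=cam('top')
g=(0,255,0);y=(0,255,255);m=(255,0,255)
x,yy,a=.617,.2545,-26
p,_=P();px,py=p[:2]
sh=[(sq(x,yy,0,.032,a),g),(sq(x,yy,.07,.032,a),y),(sq(px,py,p[2]-.019,.031,a),m)]
cv2.imwrite('pics/z11.png',np.hstack([crop(S,(x,yy,.07),40,5,sh,0),crop(T,(x,yy,.07),40,5,sh,0)]))"
```

```text
d [0.   0.   0.48] w [-0.  0.  0.] rows>= 0.3 | cmd [0.6169 0.2545 0.1099] yaw 64.0 | t 15.15 at [0.6169 0.2547 0.1108] F [ 0.2 -0.2 -0.2] gap 0.0227
```

View pics/z11.png

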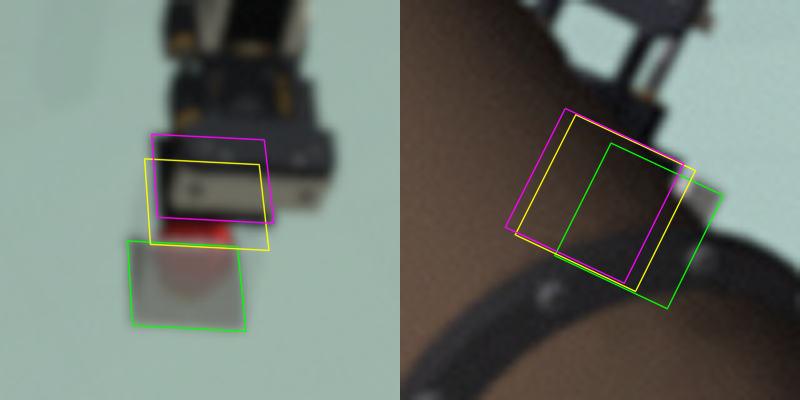

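Call:
move_arm(motion="0 0 0.1 0 0 0 15; 0 0 0.2 0 0 0 15; 0 0 0.3 0 0 0 15; 0 0 0.37 0 0 0 15; 0 0 0.37 0 0 0 15; 0 0 0.37 0 0 0 15")

```text
t: 15.85
ee_pos: [0.6169, 0.2543, 0.0984]
ee_rot: [-3.141, 0.0, 1.117]
ft_force: [-0.5, -0.5, 0.5]
finger_gap: 0.023
```

Below rim height with no force. Lower the rest, release and look.

Call:
move_arm(motion="0 0 0.06 0 0 0 15; 0 0 0.11 0 0 0 15; 0 0 0.11 0 0 0 40; 0 0 0.11 0 0 0 50; 0 0 0.11 0 0 0 50; 0 0 0.11 0 0 0 50; 0 0 -1 0 0 0 50; 0 0 -2 0 0 0 0; 0 0 -3.5 0 0 0 0; 0 0 -3.5 0 0 0 0; 0 0 -3.5 0 0 0 0; 0 0 -3.5 0 0 0 0")

```text
t: 17.05
ee_pos: [0.6164, 0.2538, 0.2024]
ee_rot: [-3.141, 0.002, 1.117]
ft_force: [0.0, -0.0, -0.2]
finger_gap: 0.0146
```

```bash
echo "0 0 -3.13 0 0 0">>log.txt; python3 -c "
from h import *
cg(.617,.2545,.112,64)
S=cam('scene','s12');T=cam('top','t12')
g=(0,255,0);y=(0,255,255);m=(255,0,255)
x,yy,a=.617,.2545,-26
sh=[(sq(x,yy,0,.032,a),g),(sq(x,yy,.076,.031,a),y)]
cv2.imwrite('pics/z12.png',np.hstack([crop(S,(x,yy,.07),40,5,sh,0),crop(T,(x,yy,.07),40,5,sh,0)]))"
```

```text
d [0.   0.   3.06] w [-0.  0.  0.] rows>= 1.8 | cmd [0.6169 0.2545 0.2038] yaw 64.0 | t 17.05 at [0.6164 0.2538 0.2024] F [ 0.  -0.  -0.2] gap 0.0146
```

View pics/z12.png

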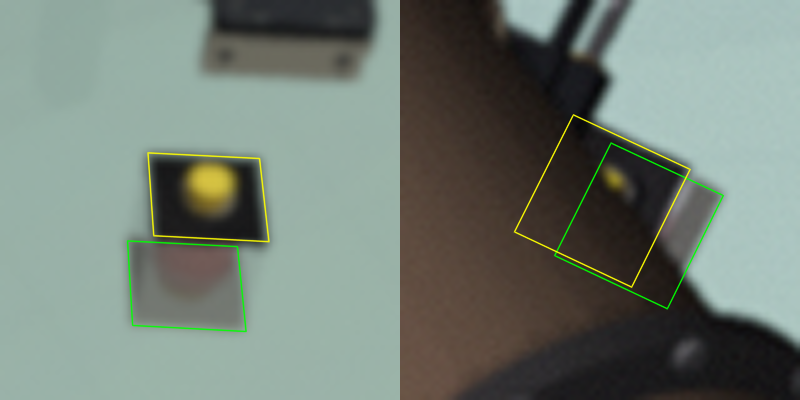

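Call:
move_arm(motion="0 0 1.5 0 0 0 0; 0 0 2.5 0 0 0 0; 0 0 3.0 0 0 0 0; 0 0 3.1 0 0 0 0; 0 0 3.2 0 0 0 0; 0 0 3.3 0 0 0 0; 0 0 3.4 0 0 0 0; 0 0 3.5 0 0 0 0; 0 0 3.6 0 0 0 0; 0 0 3.65 0 0 0 0; 0 0 3.69 0 0 0 0; 0 0 3.69 0 0 0 0")

```text
t: 18.35
ee_pos: [0.6177, 0.2549, 0.0936]
ee_rot: [3.14, -0.002, 1.117]
ft_force: [0.7, 1.2, 5.2]
finger_gap: 0.0003
```

Call:
move_arm(motion="0 0 0.03 0 0 0 0; 0 0 0.05 0 0 0 0; 0 0 0.05 0 0 0 0; 0 0 0.05 0 0 0 0")

```text
t: 18.75
ee_pos: [0.6178, 0.2549, 0.0934]
ee_rot: [3.14, -0.002, 1.117]
ft_force: [-2.1, -0.6, 15.2]
finger_gap: 0.0005
```

Call:
move_arm(motion="0 0 0.03 0 0 0 0; 0 0 0.04 0 0 0 0; 0 0 0.04 0 0 0 0; 0 0 0.04 0 0 0 0")

```text
t: 19.15
ee_pos: [0.6178, 0.255, 0.0932]
ee_rot: [3.139, -0.002, 1.117]
ft_force: [-5.1, -2.6, 24.7]
finger_gap: 0.0004
```

Call:
move_arm(motion="0 0 -1 0 0 0 0; 0 0 -2.5 0 0 0 0; 0 0 -4 0 0 0 85; 0 0 -4 0 0 0 85; 0 0 -4 0 0 0 85; 0 0 -4 0 0 0 85")

```text
t: 19.75
ee_pos: [0.6162, 0.2535, 0.2086]
ee_rot: [-3.14, 0.002, 1.117]
ft_force: [-0.0, 0.9, -0.4]
finger_gap: 0.0281
```

```bash
echo "0 0 -0.22 0 0 0">>log.txt; python3 -c "
from h import *
cg(.617,.2545,.05,64)
S=cam('scene','s13');T=cam('top','t13')
g=(0,255,0);y=(0,255,255);m=(255,0,255)
x,yy,a=.617,.2545,-26
sh=[(sq(x,yy,0,.032,a),g),(sq(x,yy,.076,.031,a),y)]
cv2.imwrite('pics/z13.png',np.hstack([crop(S,(x,yy,.07),40,5,sh,0),crop(T,(x,yy,.07),40,5,sh,0)]))"
```

```text
d [0.   0.   5.35] w [-0.  0.  0.] rows>= 3.2 | cmd [0.6169 0.2545 0.2104] yaw 64.0 | t 19.75 at [0.6162 0.2535 0.2086] F [-0.   0.9 -0.4] gap 0.0281
```

View pics/z13.png

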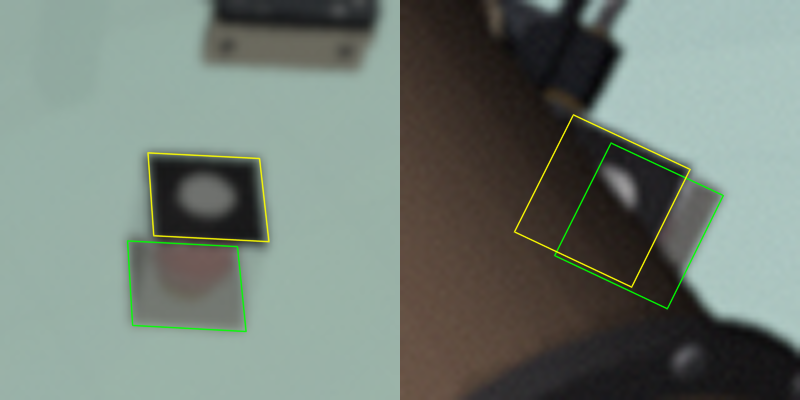

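View pics/s13.png

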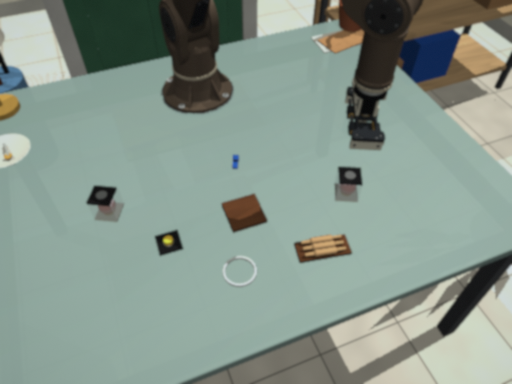

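Call:
move_arm(motion="0 0 0 0 0 0 90; 0 0 0 0 0 0 90; 0 0 0 0 0 0 90; 0 0 1.5 0 0 0 90; 0 0 3 0 0 0 90; 0 0 3.7 0 0 0 90; 0 0 4.2 0 0 0 90; 0 0 4.7 0 0 0 90; 0 0 5.1 0 0 0 90; 0 0 5.35 0 0 0 90; 0 0 5.35 0 0 0 90")

```text
t: 20.95
ee_pos: [0.6167, 0.2542, 0.049]
ee_rot: [-3.141, 0.001, 1.117]
ft_force: [0.0, -0.2, -0.3]
finger_gap: 0.0896
```

```bash
echo "0 0 5.35 0 0 0">>log.txt; python3 -c "
from h import *
cg(.617,.2545,.05,64)
S=cam('scene','s14')
cv2.imwrite('pics/z14.png',crop(S,(.617,.2545,.05),40,7,[],0))"
```

```text
d [ 0.  0. -0.] w [-0.  0.  0.] rows>= 0.0 | cmd [0.6169 0.2545 0.0499] yaw 64.0 | t 20.95 at [0.6167 0.2542 0.049 ] F [ 0.  -0.2 -0.3] gap 0.0896
```

View pics/z14.png

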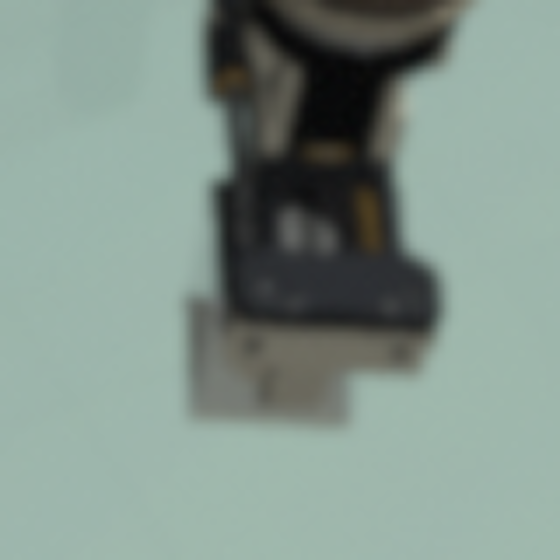

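Call:
move_arm(motion="0 0 0 0 0 0 80; 0 0 0 0 0 0 75; 0 0 0 0 0 0 71; 0 0 0 0 0 0 68; 0 0 0 0 0 0 66; 0 0 0 0 0 0 64; 0 0 0 0 0 0 62; 0 0 0 0 0 0 60; 0 0 0 0 0 0 58; 0 0 0 0 0 0 55; 0 0 0 0 0 0 55; 0 0 0 0 0 0 55")

```text
t: 22.2
ee_pos: [0.617, 0.2543, 0.0497]
ee_rot: [3.141, -0.0, 1.117]
ft_force: [0.2, -0.9, 0.9]
finger_gap: 0.064
```

Call:
move_arm(motion="0 0 0 0 0 0 55; 0 0 -0.3 0 0 0 55; 0 0 -1 0 0 0 55; 0 0 -2 0 0 0 55; 0 0 -3 0 0 0 55; 0 0 -4 0 0 0 55; 0 0 -4 0 0 0 55; 0 0 -4 0 0 0 55")

```text
t: 23.0
ee_pos: [0.6168, 0.2543, 0.1699]
ee_rot: [3.141, -0.0, 1.117]
ft_force: [-0.0, 0.6, -3.0]
finger_gap: 0.064
```

```bash
echo "0 0 -4 0 0 0">>log.txt; python3 -c "
from h import *
cg(.580,-.0464,.17,89)
S=cam('scene','s15');T=cam('top','t15')
cv2.imwrite('pics/z15.png',crop(S,(.617,.2545,.15),40,7,[],0))"
```

```text
d [-9.55  3.29 -0.  ] w [-0.    0.   -4.17] rows>= 6.1 | cmd [0.6169 0.2545 0.1699] yaw 64.0 | t 23.0 at [0.6168 0.2543 0.1699] F [-0.   0.6 -3. ] gap 0.064
```

View pics/z15.png

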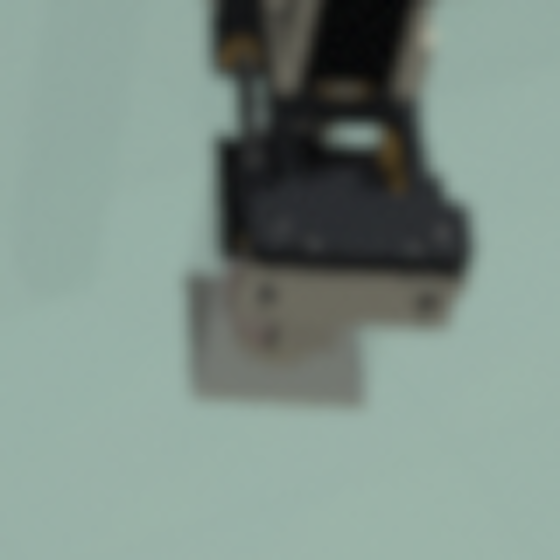

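Call:
move_arm(motion="-0.5 0.15 0 0 0 -0.2 55; -1.5 0.5 0 0 0 -0.7 55; -2.7 0.9 0 0 0 -1.2 55; -3.9 1.35 0 0 0 -1.7 55; -5.1 1.75 0 0 0 -2.2 55; -6.3 2.15 0 0 0 -2.7 55; -7.5 2.6 0 0 0 -3.2 55; -8.5 2.9 0 0 0 -3.7 55; -9.2 3.17 0 0 0 -4 55; -9.55 3.29 0 0 0 -4.17 55; -9.55 3.29 0 0 0 -4.17 55; -9.55 3.29 0 0 0 -4.17 55")

```text
t: 24.3
ee_pos: [0.5795, -0.0459, 0.1687]
ee_rot: [-3.14, -0.001, 1.553]
ft_force: [-0.8, 0.7, -2.5]
finger_gap: 0.0639
```

```bash
echo "-9.55 3.29 0 0 0 -4.17">>log.txt; python3 -c "
from h import *
cg(.580,-.0464,.085,89)
S=cam('scene','s16');T=cam('top','t16')
g=(0,255,0);y=(0,255,255);m=(255,0,255)
x,yy,a=.580,-.0464,-1
p,_=P();z=p[2]-.05
sh=[(sq(x,yy,.015,.05,a),g),(sq(p[0],p[1],z,.032,a),y)]
cv2.imwrite('pics/z16.png',np.hstack([crop(S,(x,yy,.07),45,4.4,sh,0),crop(T,(x,yy,.07),45,4.4,sh,0)]))"
```

```text
d [-0.   -0.    2.83] w [-0.    0.    0.01] rows>= 1.7 | cmd [ 0.5801 -0.0463  0.1699] yaw 89.0 | t 24.3 at [ 0.5795 -0.0459  0.1687] F [-0.8  0.7 -2.5] gap 0.0639
```

View pics/z16.png

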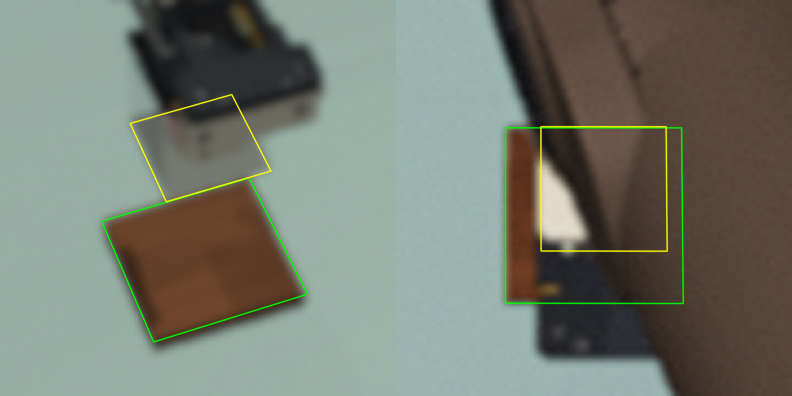

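Both overlays match (case base and plinth edges lie on their predicted outlines). Lowering onto the plinth.

Call:
move_arm(motion="0 0 0.5 0 0 0 55; 0 0 1.2 0 0 0 55; 0 0 2 0 0 0 55; 0 0 2.6 0 0 0 55; 0 0 3 0 0 0 55; 0 0 3.3 0 0 0 55; 0 0 3.42 0 0 0 55; 0 0 3.46 0 0 0 55; 0 0 3.46 0 0 0 55; 0 0 3.46 0 0 0 55")

```text
t: 25.4
ee_pos: [0.5806, -0.0465, 0.0665]
ee_rot: [3.14, 0.0, 1.554]
ft_force: [0.3, -0.4, -3.0]
finger_gap: 0.0635
```

```bash
echo "0 0 3.46 0 0 0">>log.txt; python3 -c "
from h import *
cg(.580,-.0464,.065,89)
S=cam('scene','s17');T=cam('top','t17')
g=(0,255,0);y=(0,255,255);m=(255,0,255)
x,yy,a=.580,-.0464,-1
p,_=P();z=p[2]-.05
sh=[(sq(x,yy,.015,.05,a),g),(sq(p[0],p[1],z,.032,a),y)]
cv2.imwrite('pics/z17.png',np.hstack([crop(S,(x,yy,.07),45,4.4,sh,0),crop(T,(x,yy,.07),45,4.4,sh,0)]))"
```

```text
d [-0.   -0.    0.04] w [-0.    0.    0.01] rows>= 0.0 | cmd [ 0.5801 -0.0463  0.0661] yaw 89.0 | t 25.4 at [ 0.5806 -0.0465  0.0665] F [ 0.3 -0.4 -3. ] gap 0.0635
```

View pics/z17.png

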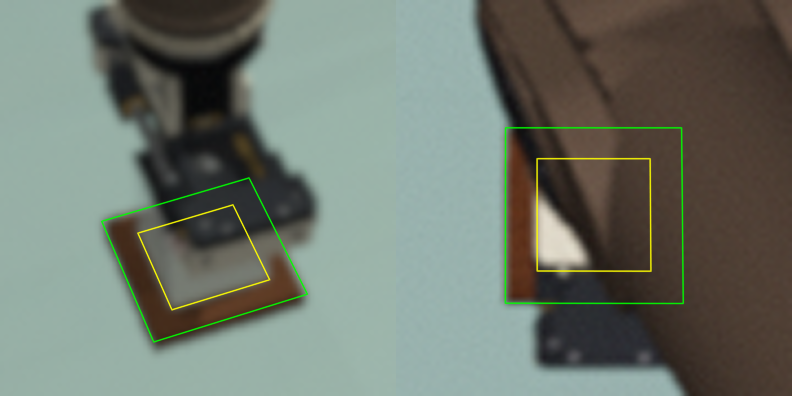

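Centred. Setting down gently and releasing.

Call:
move_arm(motion="0 0 0.04 0 0 0 55; 0 0 0.05 0 0 0 55; 0 0 0.05 0 0 0 55")

```text
t: 25.8
ee_pos: [0.5802, -0.0466, 0.0646]
ee_rot: [3.141, 0.0, 1.554]
ft_force: [-0.6, -0.4, 1.4]
finger_gap: 0.0639
```

Call:
move_arm(motion="0 0 0 0 0 0 66; 0 0 0 0 0 0 72; 0 0 0 0 0 0 80; 0 0 0 0 0 0 90; 0 0 0 0 0 0 90; 0 0 0 0 0 0 90; 0 0 -1 0 0 0 90; 0 0 -2.5 0 0 0 90; 0 0 -4 0 0 0 90; 0 0 -5 0 0 0 90; 0 0 -5 0 0 0 90; 0 0 -5 0 0 0 90")

```text
t: 27.0
ee_pos: [0.5803, -0.0466, 0.2148]
ee_rot: [3.14, 0.0, 1.554]
ft_force: [-0.3, 0.1, -0.6]
finger_gap: 0.0897
```

```bash
echo "0 0 -4.95 0 0 0">>log.txt; python3 -c "
from h import *
cg(.432,-.3915,.21,61.3)
S=cam('scene','s18');T=cam('top','t18')
g=(0,255,0);y=(0,255,255);m=(255,0,255)
x,yy,a=.580,-.0464,-1
sh=[(sq(x,yy,.015,.05,a),g),(sq(x,yy,.015,.032,a),y),(sq(x,yy,.091,.031,a),m)]
cv2.imwrite('pics/z18.png',np.hstack([crop(S,(x,yy,.07),45,4.4,sh,0),crop(T,(x,yy,.07),45,4.4,sh,0)]))"
```

```text
d [-11.59  -4.74   0.15] w [-0.    0.    4.62] rows>= 7.5 | cmd [ 0.5801 -0.0463  0.2146] yaw 89.0 | t 27.0 at [ 0.5803 -0.0466  0.2148] F [-0.3  0.1 -0.6] gap 0.0897
```

View pics/z18.png

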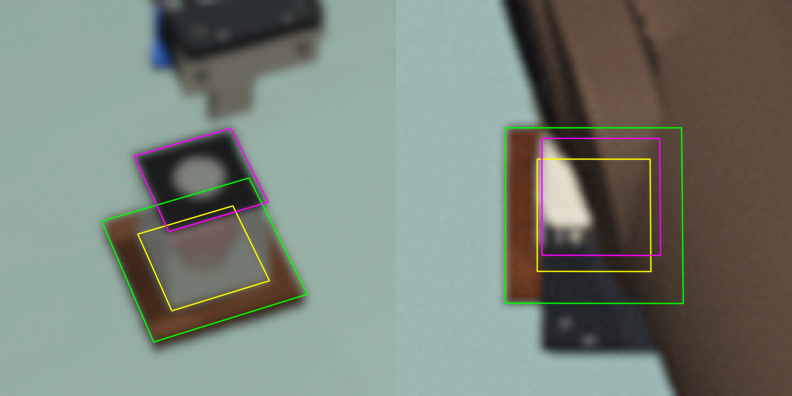

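View pics/s18.png

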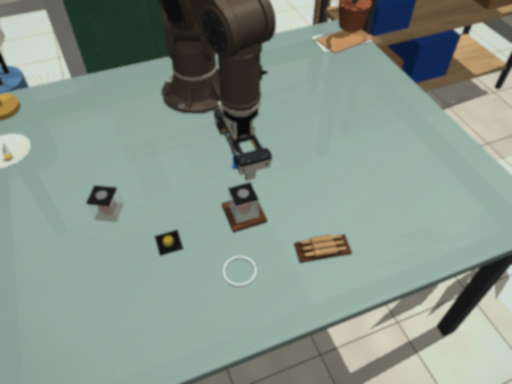

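Call:
move_arm(motion="-11.59 -4.74 0.15 0 0 4.62 90; -11.59 -4.74 0.15 0 0 4.62 90; -11.59 -4.74 0.15 0 0 4.62 90; -11.59 -4.74 0.15 0 0 4.62 90; -11.59 -4.74 0.15 0 0 4.62 90; -11.59 -4.74 0.15 0 0 4.62 90; -11.59 -4.74 0.15 0 0 4.62 90; -11.59 -4.74 0.15 0 0 4.62 90; -11.59 -4.74 0.15 0 0 4.62 90; -11.59 -4.74 0.15 0 0 4.62 90; -11.59 -4.74 0.15 0 0 4.62 90; -11.59 -4.74 0.15 0 0 4.62 90")

```text
t: 28.3
ee_pos: [0.4328, -0.3901, 0.2095]
ee_rot: [-3.141, -0.001, 1.073]
ft_force: [-0.0, 0.7, 0.6]
finger_gap: 0.0901
```

```bash
echo "-11.59 -4.74 0.15 0 0 4.62">>log.txt; python3 -c "
from h import *
cg(.432,-.3915,.05,61.3)
S=cam('scene','s19');T=cam('top','t19')
g=(0,255,0);y=(0,255,255);m=(255,0,255)
def f(x,yy,a,zb,extra):
  sh=[(sq(x,yy,zb,.032,a),g),(sq(x,yy,zb+.076,.031,a),y)]+extra
  return np.hstack([crop(S,(x,yy,.06),36,4.2,sh,0),crop(T,(x,yy,.06),36,4.2,sh,0)])
im=np.vstack([f(.432,-.3915,-28.7,0,[]),f(.58,-.0464,-1,.015,[(sq(.58,-.0464,.015,.05,-1),m)])])
cv2.imwrite('pics/z19.png',im);print(im.shape)"
```

```text
d [ 0.   -0.    5.34] w [-0.  0.  0.] rows>= 3.2 | cmd [ 0.432  -0.3916  0.2101] yaw 61.3 | t 28.3 at [ 0.4328 -0.3901  0.2095] F [-0.   0.7  0.6] gap 0.0901
(604, 604, 3)
```

View pics/z19.png

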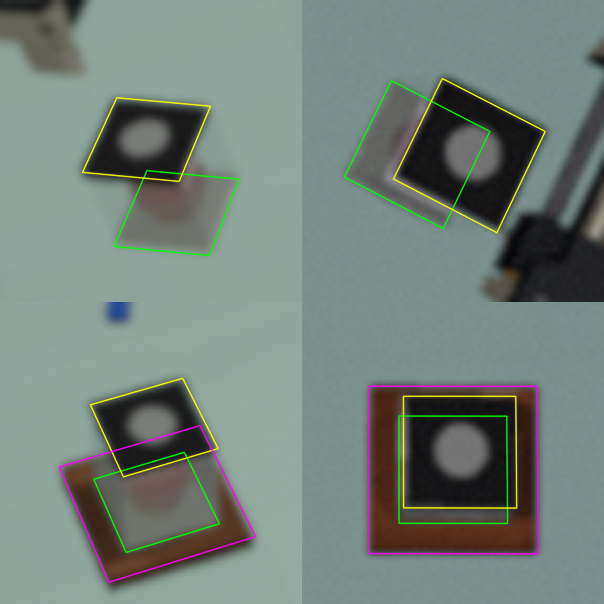

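Case R is where expected and case L is centred and square on the plinth. Picking case R.

Call:
move_arm(motion="0 0 1.5 0 0 0 90; 0 0 3 0 0 0 90; 0 0 3.6 0 0 0 90; 0 0 4.2 0 0 0 90; 0 0 4.7 0 0 0 90; 0 0 5.1 0 0 0 90; 0 0 5.34 0 0 0 90; 0 0 5.34 0 0 0 90; 0 0 5.34 0 0 0 80; 0 0 5.34 0 0 0 75; 0 0 5.34 0 0 0 71; 0 0 5.34 0 0 0 69")

```text
t: 29.6
ee_pos: [0.4322, -0.3919, 0.0501]
ee_rot: [3.141, 0.0, 1.07]
ft_force: [-0.7, -0.5, -0.5]
finger_gap: 0.0697
```

Call:
move_arm(motion="0 0 0 0 0 0 68; 0 0 0 0 0 0 66; 0 0 0 0 0 0 64; 0 0 0 0 0 0 62; 0 0 0 0 0 0 60; 0 0 0 0 0 0 55; 0 0 0 0 0 0 55; 0 0 0 0 0 0 55; 0 0 0 0 0 0 55")

```text
t: 30.5
ee_pos: [0.4321, -0.3918, 0.0496]
ee_rot: [3.141, 0.0, 1.07]
ft_force: [-1.8, 0.9, 0.6]
finger_gap: 0.0636
```

Call:
move_arm(motion="0 0 -0.3 0 0 0 55; 0 0 -1 0 0 0 55; 0 0 -2 0 0 0 55; 0 0 -3.2 0 0 0 55; 0 0 -4.4 0 0 0 55; 0 0 -5.4 0 0 0 55; 0 0 -5.8 0 0 0 55; 0 0 -6 0 0 0 55; 0 0 -6 0 0 0 55; 0 0 -6 0 0 0 55")

```text
t: 31.5
ee_pos: [0.4314, -0.3914, 0.2281]
ee_rot: [-3.139, -0.0, 1.07]
ft_force: [-0.3, 0.4, -3.6]
finger_gap: 0.0639
```

```bash
echo "0 0 -0.66 0 0 0">>log.txt; python3 -c "
from h import *
cg(.5801,-.0463,.23,89)
S=cam('scene','s20');T=cam('top','t20')
g=(0,255,0);y=(0,255,255);m=(255,0,255)
p,_=P();x,yy,zb=p[0],p[1],p[2]-.05
sh=[(sq(x,yy,zb,.032,-28.7),g),(sq(x,yy,zb+.076,.031,-28.7),y)]
cv2.imwrite('pics/z20.png',np.hstack([crop(S,(x,yy,.2),40,5,sh,0),crop(T,(x,yy,.2),40,5,sh,0)]))"
```

```text
d [12.47 -1.2  -0.  ] w [-0.    0.   -4.62] rows>= 7.5 | cmd [ 0.432  -0.3916  0.2299] yaw 61.3 | t 31.5 at [ 0.4314 -0.3914  0.2281] F [-0.3  0.4 -3.6] gap 0.0639
```

View pics/z20.png

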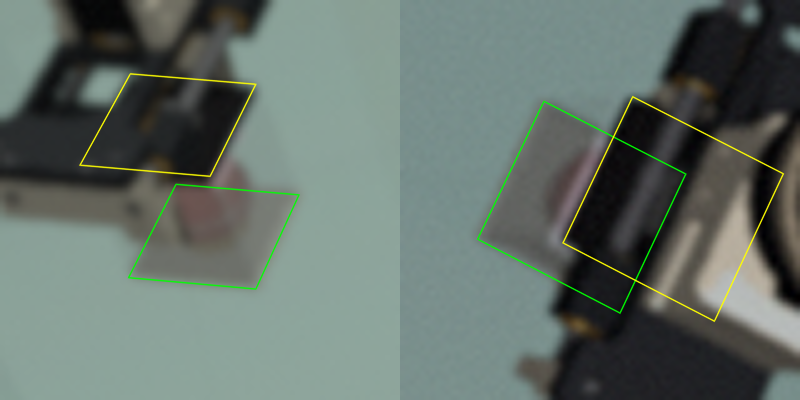

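Call:
move_arm(motion="0.5 -0.05 0 0 0 -0.2 55; 1.7 -0.16 0 0 0 -0.6 55; 3.1 -0.3 0 0 0 -1.15 55; 4.5 -0.43 0 0 0 -1.7 55; 5.9 -0.57 0 0 0 -2.2 55; 7.3 -0.7 0 0 0 -2.7 55; 8.7 -0.84 0 0 0 -3.2 55; 10.1 -0.97 0 0 0 -3.75 55; 11.3 -1.1 0 0 0 -4.2 55; 12.1 -1.16 0 0 0 -4.5 55; 12.47 -1.2 0 0 0 -4.62 55; 12.47 -1.2 0 0 0 -4.62 55")

```text
t: 32.8
ee_pos: [0.58, -0.044, 0.2293]
ee_rot: [-3.141, -0.001, 1.557]
ft_force: [-0.8, -0.3, -2.1]
finger_gap: 0.0637
```

Call:
move_arm(motion="0 0 0.4 0 0 0 55; 0 0 1 0 0 0 55; 0 0 1.6 0 0 0 55; 0 0 2 0 0 0 55; 0 0 2.2 0 0 0 55; 0 0 2.2 0 0 0 55; 0 0 2.2 0 0 0 55; 0 0 2.2 0 0 0 55")

```text
t: 33.6
ee_pos: [0.5806, -0.0463, 0.1644]
ee_rot: [3.14, 0.0, 1.554]
ft_force: [-0.1, 0.0, -4.1]
finger_gap: 0.064
```

```bash
echo "12.47 -1.2 2.2 0 0 -4.62">>log.txt; sed -i '$d' log.txt; echo "12.47 -1.2 0 0 0 -4.62
0 0 2.2 0 0 0">>log.txt; python3 -c "
from h import *
cg(.5801,-.0463,.142,89)
S=cam('scene','s21');T=cam('top','t21')
g=(0,255,0);y=(0,255,255);m=(255,0,255)
p,_=P();x,yy,zb=p[0],p[1],p[2]-.05
sh=[(sq(x,yy,zb,.032,-1),g),(sq(x,yy,.091,.031,-1),y),(sq(x,yy,.015,.05,-1),m)]
cv2.imwrite('pics/z21.png',np.hstack([crop(S,(x,yy,.1),40,5,sh,0),crop(T,(x,yy,.1),40,5,sh,0)]))"
```

```text
d [-0.01  0.    0.73] w [-0.    0.    0.01] rows>= 0.4 | cmd [ 0.58   -0.0461  0.1639] yaw 89.0 | t 33.6 at [ 0.5806 -0.0463  0.1644] F [-0.1  0.  -4.1] gap 0.064
```

View pics/z21.png

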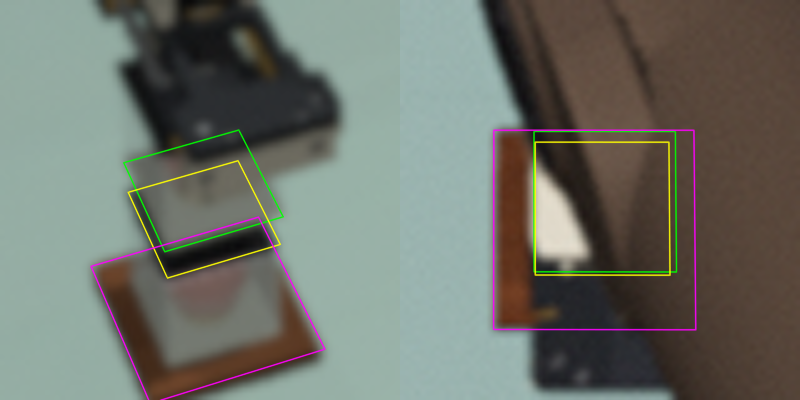

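Call:
move_arm(motion="0 0 0.2 0 0 0 55; 0 0 0.4 0 0 0 55; 0 0 0.6 0 0 0 55; 0 0 0.7 0 0 0 55; 0 0 0.73 0 0 0 55; 0 0 0.76 0 0 0 55; 0 0 0.78 0 0 0 55; 0 0 0.78 0 0 0 55; 0 0 0.78 0 0 0 55")

```text
t: 34.6
ee_pos: [0.5801, -0.0462, 0.1406]
ee_rot: [3.141, 0.0, 1.554]
ft_force: [-1.0, -1.1, 1.7]
finger_gap: 0.0643
```

```bash
echo "0 0 0.78 0 0 0">>log.txt; python3 -c "
from h import *
cg(.5801,-.0463,.142,89)
S=cam('scene','s22')
g=(0,255,0);y=(0,255,255);m=(255,0,255)
p,_=P();x,yy,zb=p[0],p[1],p[2]-.05
sh=[(sq(x,yy,.091,.032,-1),g),(sq(x,yy,.015,.05,-1),m)]
cv2.imwrite('pics/z22.png',np.hstack([crop(S,(x,yy,.1),40,5,sh,0),crop(S,(x,yy,.1),40,5,[],0)]))"
```

```text
d [-0.01  0.   -0.05] w [-0.    0.    0.01] rows>= 0.0 | cmd [ 0.58   -0.0461  0.1405] yaw 89.0 | t 34.6 at [ 0.5801 -0.0462  0.1406] F [-1.  -1.1  1.7] gap 0.0643
```

View pics/z22.png

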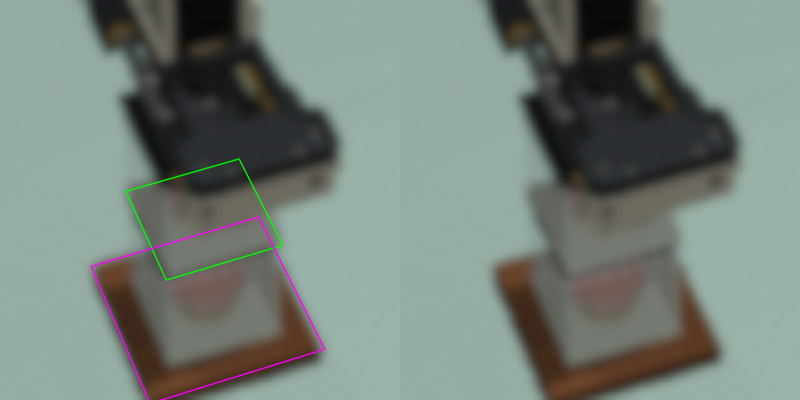

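Contact made (wrist force went from −4 to +1.7 N). Release and retreat.

Call:
move_arm(motion="0 0 0 0 0 0 66; 0 0 0 0 0 0 72; 0 0 0 0 0 0 80; 0 0 0 0 0 0 90; 0 0 0 0 0 0 90; 0 0 0 0 0 0 90; 0 0 -1 0 0 0 90; 0 0 -2.5 0 0 0 90; 0 0 -4 0 0 0 90; 0 0 -4.5 0 0 0 90; 0 0 -4.5 0 0 0 90")

```text
t: 35.75
ee_pos: [0.5815, -0.0459, 0.2783]
ee_rot: [3.136, 0.0, 1.554]
ft_force: [0.3, -0.4, -0.8]
finger_gap: 0.0899
```

```bash
echo "0 0 -4.5 0 0 0">>log.txt; python3 -c "
from h import *
cg(.43,.2,.3,89)"
```

```text
d [ 8.12 -5.14 -0.82] w [-0.    0.    0.01] rows>= 5.8 | cmd [ 0.58   -0.0461  0.2755] yaw 89.0 | t 35.75 at [ 0.5815 -0.0459  0.2783] F [ 0.3 -0.4 -0.8] gap 0.0899
```

Call:
move_arm(motion="0 0 -0.82 0 0 0 90; 8.12 -5.14 -0.82 0 0 0 90; 8.12 -5.14 -0.82 0 0 0 90; 8.12 -5.14 -0.82 0 0 0 90; 8.12 -5.14 -0.82 0 0 0 90; 8.12 -5.14 -0.82 0 0 0 90; 8.12 -5.14 -0.82 0 0 0 90; 8.12 -5.14 -0.82 0 0 0 90; 8.12 -5.14 -0.82 0 0 0 90")

```text
t: 36.65
ee_pos: [0.4294, 0.2, 0.299]
ee_rot: [-3.141, 0.001, 1.556]
ft_force: [1.3, -1.3, 0.4]
finger_gap: 0.0897
```

```bash
python3 -c "
from h import *
S=cam('scene','s23');T=cam('top','t23')
g=(0,255,0);y=(0,255,255);m=(255,0,255);c=(255,255,0)
x,yy=.58,-.0464
sh=[(sq(x,yy,.015,.05,-1),m),(sq(x,yy,.015,.032,-1),c),(sq(x,yy,.091,.032,-1),g),(sq(x,yy,.167,.031,-1),y)]
cv2.imwrite('pics/z23.png',np.vstack([np.hstack([crop(S,(x,yy,.1),37,4,sh,0),crop(T,(x,yy,.1),37,4,sh,0)]),np.hstack([crop(S,(x,yy,.1),37,4,[],0),crop(T,(x,yy,.1),37,4,[],0)])]))
sc=-T['image'].max(2).astype(float)
u,v=np.int32(proj(T,(x,yy,.167)))
im=T['image'].astype(int); sc=-(im.max(2)).astype(float)
cv2.circle(sc,(u,v),8,-20,-1)
r=wrect(T,sc,.167,-60,(u-24,v-24,u+24,v+24));print(r,yaw90(r))
"
```

```text
((581.2819213867188, -49.231693267822266), (60.624107360839844, 60.093292236328125), 89.02925109863281) -0.9707489013671875
```

View pics/z23.png

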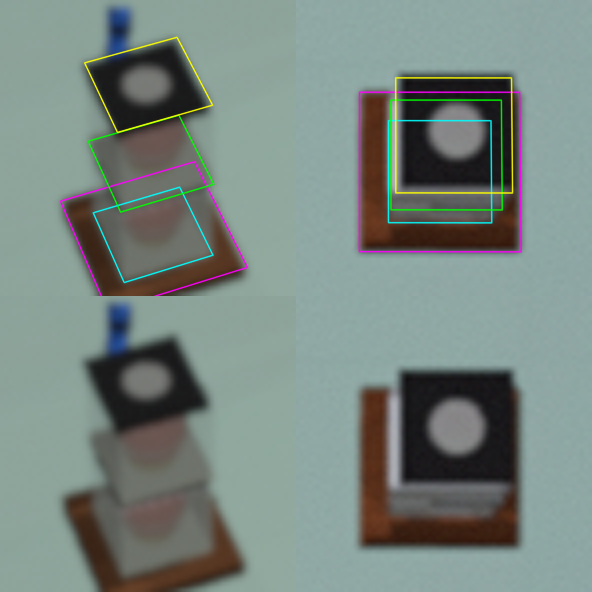

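View pics/t23.png

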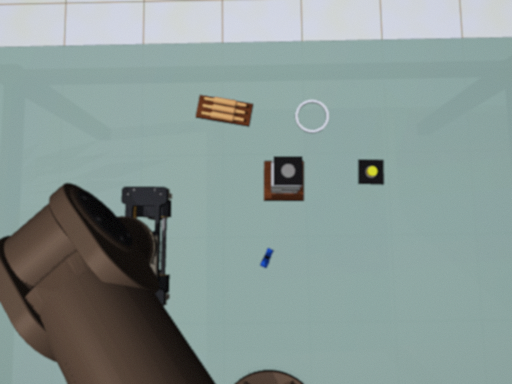

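```bash
python3 -c "
from h import *
S=cam('scene');T=cam('top')
g=(0,255,0)
a=crop(S,(.58,-.0464,.09),25,15,[],0);cv2.imwrite('pics/z24.png',a[:600])
cy=(255,255,0)
x,yy=.58,-.0464
sh=[(sq(x,yy,.015,.032,-1),cy),(sq(x,yy,.085,.032,-1),cy),(sq(x,yy,.091,.032,-1),g),(sq(x,yy,.161,.032,-1),g)]
cv2.imwrite('pics/z25.png',np.hstack([crop(T,(.58,-.0464,.09),19,20,sh,0),crop(T,(.58,-.0464,.09),19,20,[],0)])[:, :])
cv2.imwrite('pics/z25.png',cv2.resize(cv2.imread('pics/z25.png'),(800,400)))
"
```

```text
(no output)
```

View pics/z24.png

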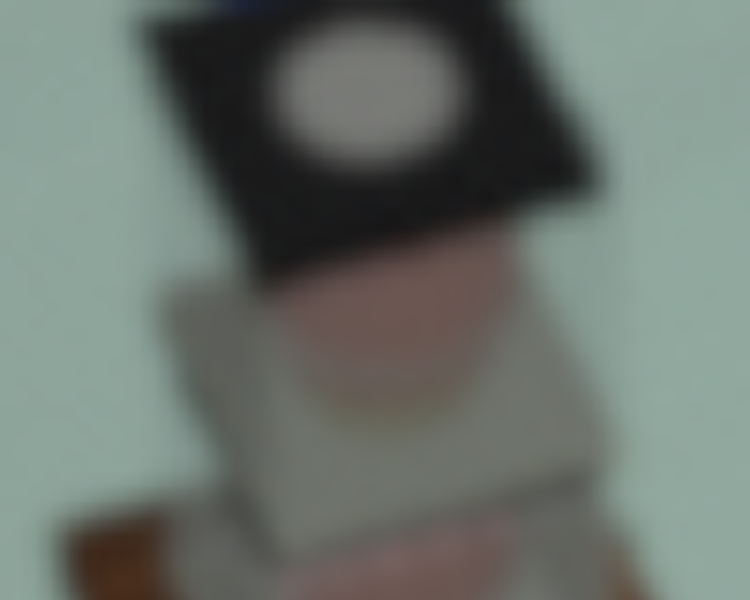

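View pics/z25.png

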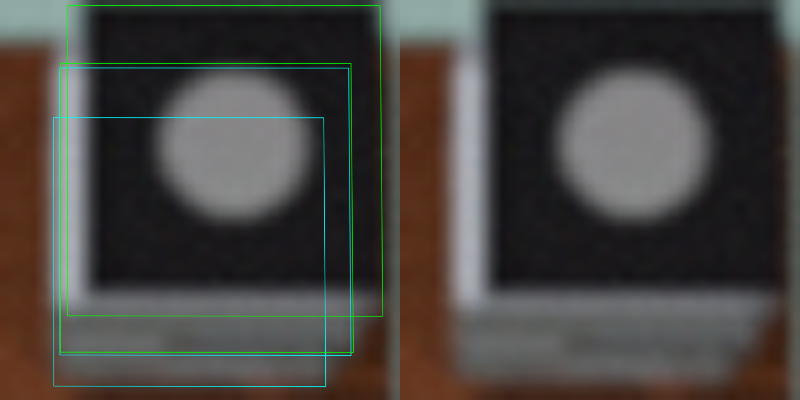

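```bash
python3 -c "
from station import job
print(job.finish_job())"
```

```text
the job is handed in; nothing more can be done
None
```

I closed both ball cases that were on the console and stacked them in one column on the plinth, then handed the job in at about 37 s on the robot's clock. The third case was absent, so its lid stayed where it was.

- **Closing:** both lids went into the mouths with no contact force. I pressed each button until the fingertips met the plate, at about 25 N, and both then showed as flat discs. All of this was done before any stacking.
- **Stack:** the lower case sits centred and square on the plinth, with its edges on the predicted outline to about 1 mm. The upper case stands level on it, at about the same yaw as the plinth (−1.0° each, taken from its lid).
- **Small disagreement:** the top lid measured about 1 to 3 mm off centre, towards +x and −y. The loose fit of the plug may account for this, though the upper case itself may also be 1 to 2 mm off. I left it alone rather than risk a nudge.
- **Handling:** I saw no wrist force above about 27 N, and the grip stayed at its fixed half force (about 30 N). In the last pictures the bails, ring gauge and whistle had not moved, nothing had been knocked aside, and the arm stood clear of the stack.

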